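Find the spacer that fits the setting gauge snugly

ROBOT

A 7-joint arm with a two-finger parallel gripper is mounted at the origin on a cart in front of the work surface, level with it; the furniture and walls round the work are solid. World frame = base frame: x ahead of the robot, y to its left, z up, the work surface at z = 0. Lengths are in m, angles in rad, forces in N, time in s.
With the tool pointing down it reaches from about 0.425 to 0.875 m from the base axis. Payload 4.7 kg.
Tool frame: the origin (TCP) lies midway between the tips of the shut fingers; the grasp point (between the pads) lies 19 mm behind it; x points along the fingers, y is the direction in which the jaws open and shut, and the axes are right-handed (so a half turn about x gives the same grasp; the last joint's range is limited). The gripper opens to 87 mm and grips with 3 to 60 N. Pads are 19 mm wide; open, the fingers measure 117 mm over their backs; the gripper's body (75 mm by 190 mm) begins 51 mm behind the grasp point.
Start: joints at [0.694, 0.321, -0.07, 1.45, 0.023, 1.371, -0.057], TCP at [0.505, -0.409, 0.223] pointing down, gripper open.
Joint ranges: [-2.86, 2.86], [-0.3, 2.09], [-1.38, 1.24], [0.06, 2.45], [-1.56, 4.7], [0.09, 2.05], [-2.69, 2.69]. Speed limits (rad/s): [2.57, 2.57, 3.14, 3.14, 3.14, 3.14, 3.14].

INTERFACE

Orientations are given as a rotation vector (axis times angle).
In Python, from bench import ctrl gives the robot as it stands. The module is installed in compiled form; this text tells all that it offers.
- The arm moves only by the shell command python3 -m jog 'ROWS' [FORCE]. ROWS is JSON, a list of rows, each an object with "rot": the turn, a rotation vector about the tool's x, y, z in units of 5 degrees (1.0 is 5 degrees), a list of three; "travel": the shift along the tool's x, y, z in units of 0.3 m (1.0 is 0.3 m), a list of three; "jaw": the closure, from -1 (fully open) to 1 (shut), so that 0 is half open. In form: [{"rot": [ax, ay, az], "travel": [tx, ty, tz], "jaw": jaw}, ...]. A call has 1 to 8 rows; each row shifts and turns the commanded pose from where the row before left it, along the tool's axes as they then stand; what a row does not reach is not made up. A row lasts 1/10 s, in which the tool goes at most 50 mm and 8.59 degrees, less where a joint would pass 70% of its speed; a pose out of reach is approached as far as the arm can. A call with a number of a shift or a turn outside -1 to 1 is refused whole. A call with a gripper value outside its range is refused whole. The fingers move at their own pace and stop on an object; FORCE is the grip in N (left out, the last holds). Time passes only in rows, so rows that do not move let the fingers close. It gives the time, the measured TCP pose, the force and the opening at its end, in the units of the state.
- ctrl.get_state(): the state, without advancing time (a new reading comes with each control period).
- ctrl.get_image(name): name is "scene" or "top" or "wrist"; returns the picture (480x640x3 uint8, red, green, blue); there is no depth.
- ctrl.camera_model(name): a dict with "mtx" (3x3 intrinsics, pixels), "extrinsics" (4x4, takes a point from world to camera coordinates); the wrist camera has in their place "hand_eye" (4x4, takes a point from camera to tool coordinates, whose origin is the TCP and whose axes are the tool frame's). Camera axes: x right, y up, looking along -z (the intrinsics and any distortion apply to the point x, -y, -z); pixel columns grow to the right and rows downward; lengths in m; the calibration is good to about 2 mm. A picture is of the moment at which its call begins: read the wrist's pose just before it. camera_model takes no time and is no camera call.
- ctrl.close_job(): hands the job in, once; it reports no verdict.
The state is a dict: "time": time; "joint_positions": joint angles; "qd": joint speeds; "joint_torque": joint torques, N m; "position": TCP position; "tool_rot": TCP orientation; "ft_force": force on the tool from outside, world axes, zero at the start; "torque": the same for the moment, N m; "grip_width": opening from 0.0 (shut) to 1.0 (fully open).
Only numpy, scipy, OpenCV 4.12 (cv2) and the standard library are available. Lean on these libraries where they do the work, as an engineer would, in place of code of your own. Each camera call takes 0.05 s, during which the arm holds its last target.

TASK

Find which of the four spacers on the wooden stand fits the setting gauge snugly: lower them upright, flat against the fixed jaw, into its slot, one at a time, until one goes right down to the floor of the slot and pushes the brass sprung jaw back by at least a millimetre. Be gentle: if one stops part-way, do not force it. Leave the snug one standing in the slot, the other three hanging on the stand, and do not knock over the oil bottle.

Things in the scene. Friction and masses are not known exactly. Their poses are not given: they have to be found in the camera images.
- gauge: Setting gauge, fixed: grey base plate 150 x 80 x 12 mm with, along +x, a steel fixed jaw, the open slot, a brass sprung jaw and its blue guide block (36 mm high). Origin at the base's underside below the fixed jaw's face, mid-slot; z up, x across the slot from fixed to sprung jaw, y along the slot (ends open). Press on it with well under 25 N.
- slot_floor (a point): Foot of the fixed jaw's upright face, mid-slot, on the slot's floor (12 mm above the bench), axes as the gauge. The fixed jaw's face is at x = 0, 50 mm long in y, 40 mm high, its top 10 mm sloping back 4 mm as a lead-in. Slot width (x) with the sprung jaw at rest varies, 6 to 18 mm, and is not given.
- sprung_jaw (a joint): Push-back of the brass sprung jaw along the gauge's +x, m: 0 at rest, dead stop at 0.0043. Spring 1 N plus 0.5 N per mm. Jaw 44 mm long, upright face 12 to 26 mm above the floor, lead-in above it sloping back 5 mm up to 36 mm. Too thin a spacer moves it under 1 mm; too thick a one drives it to its stop and sticks, foot over 8 mm above the floor, the thicker the higher.
- stand: Wooden stand, fixed: base 60 x 256 x 8 mm, five uprights 20 mm wide (y), tops at z = 60 mm with 5 mm high lips at the x edges, 30 mm apart. Origin: centre of underside, z up, y along the row. A spacer hangs by its grip's ends on two neighbouring uprights, blade between; places at x = 0, y = -84, -28, 28, 84 mm, any spacer in any. Hung, its grip centre is at z = 80 mm.
- spacer_green_grip (a point): Centre of the green plastic grip of the 10 mm spacer. Grip 20 mm thick (x), 46 wide (y), 40 high (z up); grasp across the 20. Below it a steel blade 30 mm wide (y), 50 long, 10 mm thick (x); its lowest 14 mm taper on both faces to 5 mm at the foot, 70 mm below this point. The grip overhangs the blade by 8 mm at each y end. Alike turned half round about z. About 150 g.
- spacer_yellow_grip (a point): Centre of the yellow plastic grip of the 13 mm spacer. Grip 20 mm thick (x), 46 wide (y), 40 high (z up); grasp across the 20. Below it a steel blade 30 mm wide (y), 50 long, 13 mm thick (x); its lowest 14 mm taper on both faces to 8 mm at the foot, 70 mm below this point. The grip overhangs the blade by 8 mm at each y end. Alike turned half round about z. About 150 g.
- spacer_red_grip (a point): Centre of the red plastic grip of the 16 mm spacer. Grip 20 mm thick (x), 46 wide (y), 40 high (z up); grasp across the 20. Below it a steel blade 30 mm wide (y), 50 long, 16 mm thick (x); its lowest 14 mm taper on both faces to 11 mm at the foot, 70 mm below this point. The grip overhangs the blade by 8 mm at each y end. Alike turned half round about z. About 150 g.
- spacer_blue_grip (a point): Centre of the blue plastic grip of the 19 mm spacer. Grip 20 mm thick (x), 46 wide (y), 40 high (z up); grasp across the 20. Below it a steel blade 30 mm wide (y), 50 long, 19 mm thick (x); its lowest 14 mm taper on both faces to 14 mm at the foot, 70 mm below this point. The grip overhangs the blade by 8 mm at each y end. Alike turned half round about z. About 150 g.
- oil_bottle: Small white oil bottle with a red spout, 38 mm across, 106 mm high, standing loose behind the work; origin at the centre of its underside.
Not all that is in view belongs to the job. Leave any pink look-alike of the part that bears spacer_green_grip alone.

How it is judged:
At the end, for the whole second after the job is handed in: One spacer stands in the slot on its floor (within 3 mm), against the fixed jaw (4 mm), mid-slot (16 mm), upright and square (0.08, 0.12 rad), sprung jaw back over 0.8 mm; the other three hang upright on the stand, any places, within 4 mm of hanging height and 12 mm of the row line (((x of spacer_green_grip in the frame of gauge between 0.001 and 0.009 m and y of spacer_green_grip in the frame of gauge between -0.016 and 0.016 m and z of spacer_green_grip in the frame of gauge between 0.079 and 0.085 m and angle between spacer_green_grip's own z axis and vertical below 0.08 rad and angle between the x axis of spacer_green_grip and the x axis of gauge, either way round below 0.12 rad) or (x of spacer_yellow_grip in the frame of gauge between 0.0025 and 0.0105 m and y of spacer_yellow_grip in the frame of gauge between -0.016 and 0.016 m and z of spacer_yellow_grip in the frame of gauge between 0.079 and 0.085 m and angle between spacer_yellow_grip's own z axis and vertical below 0.08 rad and angle between the x axis of spacer_yellow_grip and the x axis of gauge, either way round below 0.12 rad) or (x of spacer_red_grip in the frame of gauge between 0.004 and 0.012 m and y of spacer_red_grip in the frame of gauge between -0.016 and 0.016 m and z of spacer_red_grip in the frame of gauge between 0.079 and 0.085 m and angle between spacer_red_grip's own z axis and vertical below 0.08 rad and angle between the x axis of spacer_red_grip and the x axis of gauge, either way round below 0.12 rad) or (x of spacer_blue_grip in the frame of gauge between 0.0055 and 0.0135 m and y of spacer_blue_grip in the frame of gauge between -0.016 and 0.016 m and z of spacer_blue_grip in the frame of gauge between 0.079 and 0.085 m and angle between spacer_blue_grip's own z axis and vertical below 0.08 rad and angle between the x axis of spacer_blue_grip and the x axis of gauge, either way round below 0.12 rad)) and value of joint sprung_jaw above 0.0008 m and ((x of spacer_green_grip in the frame of gauge between 0.001 and 0.009 m and y of spacer_green_grip in the frame of gauge between -0.016 and 0.016 m and z of spacer_green_grip in the frame of gauge between 0.079 and 0.085 m and angle between spacer_green_grip's own z axis and vertical below 0.08 rad and angle between the x axis of spacer_green_grip and the x axis of gauge, either way round below 0.12 rad) or (x of spacer_green_grip in the frame of stand between -0.012 and 0.012 m and y of spacer_green_grip in the frame of stand between -0.098 and 0.098 m and z of spacer_green_grip in the frame of stand between 0.076 and 0.084 m and angle between spacer_green_grip's own z axis and vertical below 0.08 rad)) and ((x of spacer_yellow_grip in the frame of gauge between 0.0025 and 0.0105 m and y of spacer_yellow_grip in the frame of gauge between -0.016 and 0.016 m and z of spacer_yellow_grip in the frame of gauge between 0.079 and 0.085 m and angle between spacer_yellow_grip's own z axis and vertical below 0.08 rad and angle between the x axis of spacer_yellow_grip and the x axis of gauge, either way round below 0.12 rad) or (x of spacer_yellow_grip in the frame of stand between -0.012 and 0.012 m and y of spacer_yellow_grip in the frame of stand between -0.098 and 0.098 m and z of spacer_yellow_grip in the frame of stand between 0.076 and 0.084 m and angle between spacer_yellow_grip's own z axis and vertical below 0.08 rad)) and ((x of spacer_red_grip in the frame of gauge between 0.004 and 0.012 m and y of spacer_red_grip in the frame of gauge between -0.016 and 0.016 m and z of spacer_red_grip in the frame of gauge between 0.079 and 0.085 m and angle between spacer_red_grip's own z axis and vertical below 0.08 rad and angle between the x axis of spacer_red_grip and the x axis of gauge, either way round below 0.12 rad) or (x of spacer_red_grip in the frame of stand between -0.012 and 0.012 m and y of spacer_red_grip in the frame of stand between -0.098 and 0.098 m and z of spacer_red_grip in the frame of stand between 0.076 and 0.084 m and angle between spacer_red_grip's own z axis and vertical below 0.08 rad)) and ((x of spacer_blue_grip in the frame of gauge between 0.0055 and 0.0135 m and y of spacer_blue_grip in the frame of gauge between -0.016 and 0.016 m and z of spacer_blue_grip in the frame of gauge between 0.079 and 0.085 m and angle between spacer_blue_grip's own z axis and vertical below 0.08 rad and angle between the x axis of spacer_blue_grip and the x axis of gauge, either way round below 0.12 rad) or (x of spacer_blue_grip in the frame of stand between -0.012 and 0.012 m and y of spacer_blue_grip in the frame of stand between -0.098 and 0.098 m and z of spacer_blue_grip in the frame of stand between 0.076 and 0.084 m and angle between spacer_blue_grip's own z axis and vertical below 0.08 rad))); the robot touches nothing.
It fails at once if the gauge is pressed with more than 25 N (contact force between gauge and anything else above 25 N).
It fails at once if the oil bottle is knocked over (angle between oil_bottle's own z axis and vertical above 0.5 rad).
It also fails if it takes over 67 s, if anything falls off the work surface, if the arm or the gripper's body presses on something with over 40 N, if the wrist force passes 120 N, or if a joint passes its speed limit or range.

## Working session

There is one attempt and no reset: what is moved stays moved. The work goes in short steps, Python scripts to look and compute and a shell command to move; the robot and the scene stay as the last step left them, time stands still between calls to the robot, and variables do not carry over. Pictures are saved under pics/ and viewed, and the job is handed in when it is done.

```bash
mkdir -p pics; python3 - <<'E'
from bench import ctrl
import cv2,numpy as np
np.set_printoptions(precision=4,suppress=True)
s=ctrl.get_state();print(s)
for n in("scene","top","wrist"):
    im=ctrl.get_image(n);cv2.imwrite(f"pics/{n}0.png",im[:,:,::-1]);m=ctrl.camera_model(n)
    for k in m:print(n,k,np.array(m[k]) if not isinstance(m[k],str) else m[k])
E
```

```text
{'time': 0.0, 'joint_positions': array([ 0.6941,  0.3218, -0.0701,  1.4517,  0.0226,  1.3708, -0.0569]), 'qd': array([ 0.0004,  0.0006,  0.001 ,  0.0016, -0.0002,  0.0007, -0.0001]), 'joint_torque': array([ -0.0002, -49.1285,  -0.4038, -31.2526,  -0.0639,   0.0437,
         0.0002]), 'position': array([ 0.505 , -0.4084,  0.2215]), 'tool_rot': array([ 1.6896,  0.8086, -1.6913]), 'ft_force': array([-0.305 , -0.1703,  0.759 ]), 'torque': array([-0.0146, -0.0191,  0.019 ]), 'grip_width': 1.0029752327341899}
scene mtx [[583.3142   0.     314.3413]
 [  0.     583.3142 242.2777]
 [  0.       0.       1.    ]]
scene extrinsics [[ 0.4356  0.9001  0.0047 -0.3539]
 [-0.5994  0.2862  0.7476  0.2665]
 [ 0.6715 -0.3285  0.6642 -1.5012]
 [ 0.      0.      0.      1.    ]]
top mtx [[433.8795   0.     316.8583]
 [  0.     433.8795 241.1384]
 [  0.       0.       1.    ]]
top extrinsics [[ 0.0378 -0.9993  0.0056  0.0603]
 [ 0.978   0.0382  0.2049 -0.6183]
 [-0.205  -0.0023  0.9788 -0.813 ]
 [ 0.      0.      0.      1.    ]]
wrist mtx [[411.9085   0.     314.5766]
 [  0.     411.9085 238.0578]
 [  0.       0.       1.    ]]
wrist hand_eye [[ 0.0004  0.276  -0.9611 -0.1623]
 [ 1.      0.0003  0.0005  0.0012]
 [ 0.0004 -0.9611 -0.276  -0.0751]
 [ 0.      0.      0.      1.    ]]
```

View pics/scene0.png

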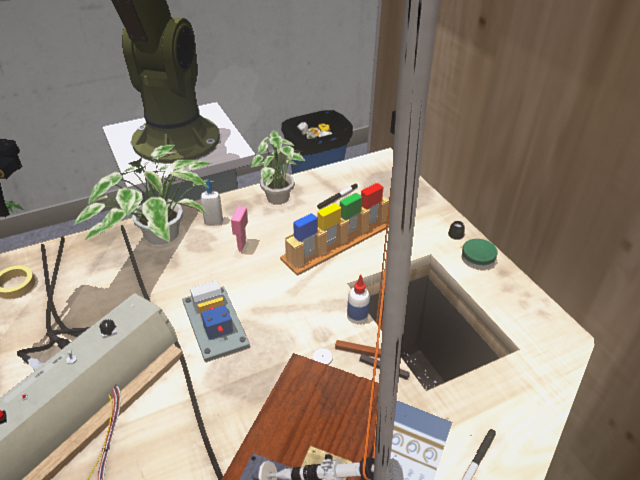

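View pics/top0.png

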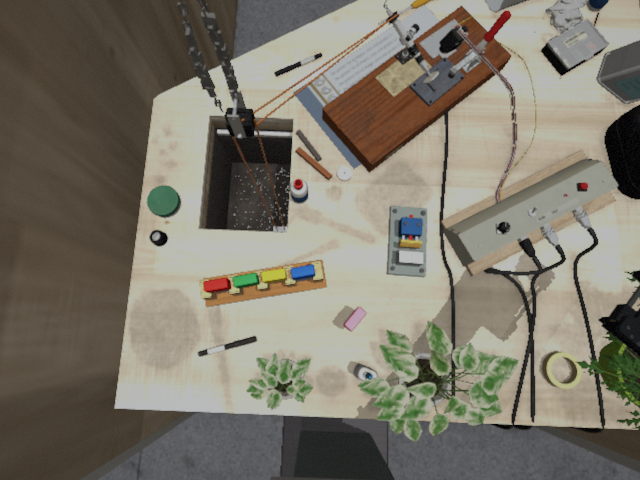

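View pics/wrist0.png

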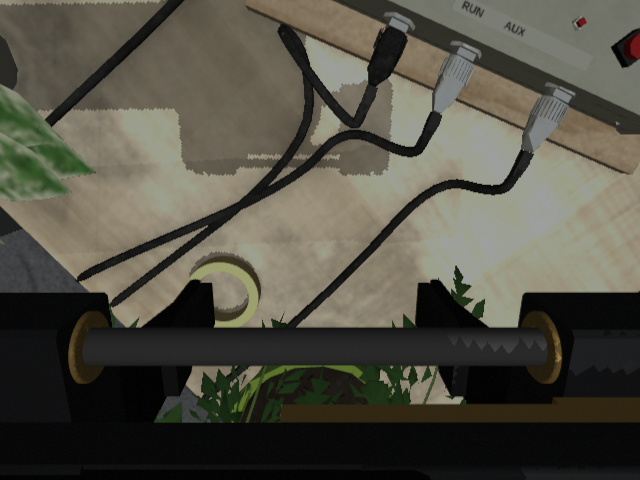

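The scene view shows the gauge near (213,320), the stand near (340,235) and the bottle at (358,300). In the top view the gauge is at (407,240), the stand at (264,283) with red, green, yellow, blue from left to right, the bottle at (299,190), and the pink look-alike at (355,318).

```bash
python3 - <<'E'
import cv2,numpy as np
a=cv2.imread('pics/top0.png')
g=cv2.resize(a[195:285,375:440],None,fx=6,fy=6,interpolation=cv2.INTER_CUBIC)
s=cv2.resize(a[250:315,190:335],None,fx=5,fy=5,interpolation=cv2.INTER_CUBIC)
cv2.imwrite('pics/g.png',g);cv2.imwrite('pics/s.png',s)
from bench import ctrl
from scipy.spatial.transform import Rotation as R
print(R.from_rotvec(ctrl.get_state()['tool_rot']).as_matrix())
E
```

```text
[[-1.20530133e-03  7.77607646e-01 -6.28748675e-01]
 [ 8.58505833e-04 -6.28748095e-01 -7.77608575e-01]
 [-9.99998905e-01 -1.47703705e-03  9.02502149e-05]]
```

View pics/g.png

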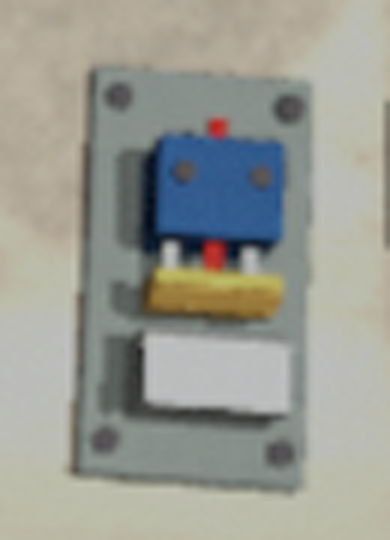

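View pics/s.png

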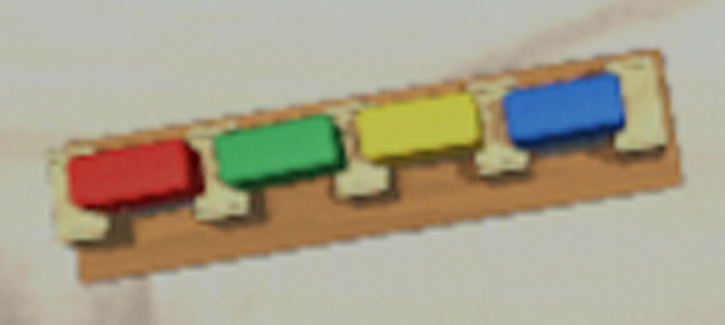

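```bash
cat > h.py <<'E'
from bench import ctrl
import cv2,numpy as np
from scipy.spatial.transform import Rotation as R
np.set_printoptions(precision=4,suppress=True)
def pose():
    s=ctrl.get_state();T=np.eye(4);T[:3,:3]=R.from_rotvec(s['tool_rot']).as_matrix();T[:3,3]=s['position'];return T
def c2w(name,T=None):
    m=ctrl.camera_model(name)
    return (T@np.array(m['hand_eye'])) if name=='wrist' else np.linalg.inv(np.array(m['extrinsics']))
def ray(name,px,T=None):
    K=np.array(ctrl.camera_model(name)['mtx']);C=c2w(name,T)
    px=np.atleast_2d(np.array(px,float));d=np.c_[(px[:,0]-K[0,2])/K[0,0],-(px[:,1]-K[1,2])/K[1,1],-np.ones(len(px))]
    return C[:3,3],d@C[:3,:3].T
def plane(name,px,z,T=None):
    o,d=ray(name,px,T);return o+d*((z-o[2])/d[:,2])[:,None]
def proj(name,P,T=None):
    K=np.array(ctrl.camera_model(name)['mtx']);C=np.linalg.inv(c2w(name,T))
    q=np.atleast_2d(P)@C[:3,:3].T+C[:3,3];return np.c_[K[0,0]*q[:,0]/-q[:,2]+K[0,2],K[1,1]*q[:,1]/q[:,2]+K[1,2]]
def mask(im,c):
    h=cv2.cvtColor(im,cv2.COLOR_RGB2HSV)
    r={'green':[(60,75,60),(85,255,255)],'yellow':[(22,110,110),(33,255,255)],'blue':[(100,110,70),(120,255,255)]}
    if c=='red':return cv2.inRange(h,(0,150,90),(6,255,255))|cv2.inRange(h,(174,150,90),(180,255,255))
    return cv2.inRange(h,*r[c])
E
python3 - <<'E'
from h import *
im=cv2.imread('pics/top0.png')[:,:,::-1].copy()
# gauge base corners at z=.012
c=np.array([[93,68],[313,83],[300,490],[75,472]])/6+[375,195]
p=plane('top',c,.012);print(p, p.mean(0), [np.linalg.norm(p[i]-p[(i+1)%4]) for i in range(4)])
# grip tops z=.1
for col in('red','green','yellow','blue'):
    m=mask(im,col);m[:250]=0;m[320:]=0;m[:,:190]=0;m[:,335:]=0
    u=np.argwhere(m)[:,::-1].mean(0);print(col,m.sum()//255,u,plane('top',u,.095))
b=np.array([[52,150],[655,50],[682,185],[80,282]])/5+[190,250]
print(plane('top',b,.008))
E
```

```text
[[ 0.7102 -0.0735  0.012 ]
 [ 0.7077 -0.1534  0.012 ]
 [ 0.5587 -0.1467  0.012 ]
 [ 0.5621 -0.0676  0.012 ]] [ 0.6347 -0.1103  0.012 ] [np.float64(0.0800141411215029), np.float64(0.14906684964806688), np.float64(0.07923224420895054), np.float64(0.14822542962806048)]
red 255 [215.8118 284.3255] [[0.5175 0.2732 0.095 ]]
green 256 [245.1133 279.8359] [[0.5282 0.218  0.095 ]]
yellow 277 [272.7329 274.5848] [[0.5403 0.1659 0.095 ]]
blue 263 [302.4068 271.8973] [[0.5476 0.1094 0.095 ]]
[[0.5339 0.3265 0.008 ]
 [0.5865 0.0738 0.008 ]
 [0.5294 0.0603 0.008 ]
 [0.4794 0.3097 0.008 ]]
```

```bash
python3 -m jog '[{"rot":[-1,0,0],"travel":[0,0,0],"jaw":-1},{"rot":[-1,0,0],"travel":[0,0,0],"jaw":-1},{"rot":[-1,0,0],"travel":[0,0,0],"jaw":-1},{"rot":[-1,0,0],"travel":[0,0,0],"jaw":-1},{"rot":[-1,0,0],"travel":[0,0,0],"jaw":-1},{"rot":[-1,0,0],"travel":[0,0,0],"jaw":-1},{"rot":[-1,0,0],"travel":[0,0,0],"jaw":-1},{"rot":[-0.34,0,0],"travel":[0,0,0],"jaw":-1}]'
python3 - <<'E'
from h import *
print(pose(),ctrl.get_state()['joint_positions'])
E
```

```text
time: 0.95
position: [0.5052, -0.4087, 0.2221]
tool_rot: [1.237, 1.192, -1.237]
ft_force: [1.1, 0.2, -0.3]
grip_width: 0.998
[[-0.0006  0.9993 -0.0378  0.5052]
 [ 0.0005 -0.0378 -0.9993 -0.4087]
 [-1.     -0.0006 -0.0004  0.2221]
 [ 0.      0.      0.      1.    ]] [ 0.7596  0.3254 -0.1538  1.4482  0.0499  1.3726  0.566 ]
```

```bash
python3 -m jog '[{"rot":[0,0,0],"travel":[0,0.053,-0.143],"jaw":-1},{"rot":[0,0,0],"travel":[0,0.053,-0.143],"jaw":-1},{"rot":[0,0,0],"travel":[0,0.053,-0.143],"jaw":-1},{"rot":[0,0,0],"travel":[0.08,0.053,-0.143],"jaw":-1},{"rot":[0,0,0],"travel":[0.08,0.053,-0.143],"jaw":-1},{"rot":[0,0,0],"travel":[0.08,0.053,-0.143],"jaw":-1},{"rot":[0,0,0],"travel":[0,0,0],"jaw":-1},{"rot":[0,0,0],"travel":[0,0,0],"jaw":-1}]'
python3 - <<'E'
from h import *
T=pose();np.save('Tg.npy',T);print(T)
im=ctrl.get_image('wrist');cv2.imwrite('pics/wg.png',im[:,:,::-1])
E
```

```text
time: 1.75
position: [0.609, -0.1575, 0.1518]
tool_rot: [1.236, 1.193, -1.237]
ft_force: [0.6, -0.4, 0.3]
grip_width: 1.002
[[-0.0019  0.9993 -0.0367  0.609 ]
 [ 0.0006 -0.0367 -0.9993 -0.1575]
 [-1.     -0.0019 -0.0005  0.1518]
 [ 0.      0.      0.      1.    ]]
```

View pics/wg.png

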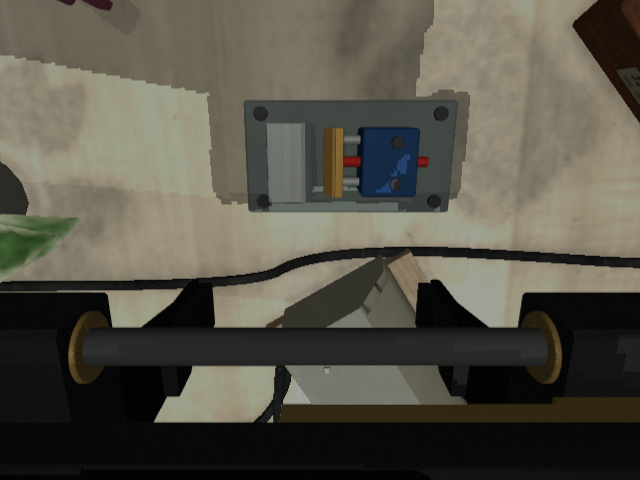

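The wrist view shows the whole gauge: base corners near (246,101), (457,101), (449,211), (249,210), steel jaw at 268–311 and brass jaw at 324–344. I'll zoom in for the edges.

```bash
python3 - <<'E'
import cv2
a=cv2.imread('pics/wg.png');cv2.imwrite('pics/wgz.png',cv2.resize(a[90:220,240:360],None,fx=4.6,fy=4.6,interpolation=cv2.INTER_CUBIC))
E
```

```text
(no output)
```

View pics/wgz.png

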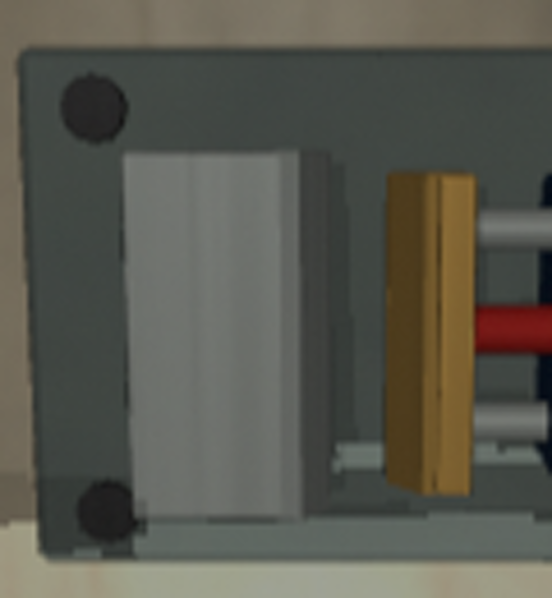

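```bash
python3 - <<'E'
from h import *
T=np.load('Tg.npy')
z=lambda u,v:[240+u/4.6,90+v/4.6]
def P(u,v,h):return plane('wrist',z(u,v),h,T)[0]
for n,u,v,h in[('fj top nw',280,152,.052),('fj top s',283,515,.052),('face42 n',300,152,.042),('face42 s',303,515,.042),('foot n',328,165,.012),('foot mid',333,330,.012),('brass38 n',387,174,.038),('brass38 s',387,485,.038),('brasstop n',425,174,.048),('brasstop s',425,493,.048),('base nw',22,50,.012),('base sw',42,555,.012)]:print(n,P(u,v,h))
b=plane('wrist',[[246,101],[456.5,101],[448.5,211],[249,210.5]],.012,T);print(b,b.mean(0),[np.linalg.norm(b[i]-b[(i+1)%4]) for i in range(4)])
d=b[1]-b[0]+b[2]-b[3];print(np.degrees(np.arctan2(d[1],d[0])))
d=b[0]-b[3]+b[1]-b[2];print(np.degrees(np.arctan2(-d[0],d[1])))
E
```

```text
fj top nw [ 0.6037 -0.0846  0.052 ]
fj top s [ 0.6018 -0.1336  0.052 ]
face42 n [ 0.6061 -0.0847  0.042 ]
face42 s [ 0.6043 -0.1357  0.042 ]
foot n [ 0.6096 -0.087   0.012 ]
foot mid [ 0.6094 -0.1121  0.012 ]
brass38 n [ 0.6181 -0.0882  0.038 ]
brass38 s [ 0.6167 -0.1324  0.038 ]
brasstop n [ 0.6231 -0.0882  0.048 ]
brasstop s [ 0.622 -0.132  0.048]
base nw [ 0.5639 -0.0685  0.012 ]
base sw [ 0.5606 -0.1465  0.012 ]
[[ 0.5647 -0.0686  0.012 ]
 [ 0.7112 -0.074   0.012 ]
 [ 0.7098 -0.1522  0.012 ]
 [ 0.5605 -0.1464  0.012 ]] [ 0.6366 -0.1103  0.012 ] [np.float64(0.1466055192371265), np.float64(0.07820065875631813), np.float64(0.1493556365648034), np.float64(0.07790882020060702)]
-2.1882217621037063
-2.088256906956284
```

```bash
python3 -m jog '[{"rot":[0,0,0],"travel":[-0.05,-0.0377,-0.143],"jaw":-1},{"rot":[0,0,0],"travel":[-0.05,-0.0377,-0.143],"jaw":-1},{"rot":[0,0,0],"travel":[-0.05,-0.0377,-0.143],"jaw":-1},{"rot":[0,0,0],"travel":[0,-0.0377,-0.143],"jaw":-1},{"rot":[0,0,0],"travel":[0,-0.0377,-0.143],"jaw":-1},{"rot":[0,0,0],"travel":[0,-0.0377,-0.143],"jaw":-1},{"rot":[0,0,0],"travel":[0,-0.0377,-0.143],"jaw":-1},{"rot":[-1,0,0],"travel":[0,0,0],"jaw":-1}]'
python3 -m jog '[{"rot":[-1,0,0],"travel":[0,0,0],"jaw":-1},{"rot":[-0.63,0,0],"travel":[0,0,0],"jaw":-1},{"rot":[0,0,0],"travel":[0,0,0],"jaw":-1},{"rot":[0,0,0],"travel":[0,0,0],"jaw":-1}]'
python3 - <<'E'
from h import *
T=pose();np.save('Ts.npy',T);print(T)
im=ctrl.get_image('wrist');cv2.imwrite('pics/ws.png',im[:,:,::-1])
E
```

```text
time: 2.6
position: [0.5405, 0.1504, 0.1995]
tool_rot: [1.171, 1.237, -1.164]
ft_force: [0.1, -0.4, -0.5]
grip_width: 1.001
time: 3.0
position: [0.5426, 0.1423, 0.1984]
tool_rot: [1.071, 1.29, -1.071]
ft_force: [-0.5, 1.1, 0.1]
grip_width: 0.998
[[ 0.0011  0.9828  0.1848  0.5426]
 [-0.0003  0.1848 -0.9828  0.1423]
 [-1.      0.001   0.0005  0.1984]
 [ 0.      0.      0.      1.    ]]
```

View pics/ws.png

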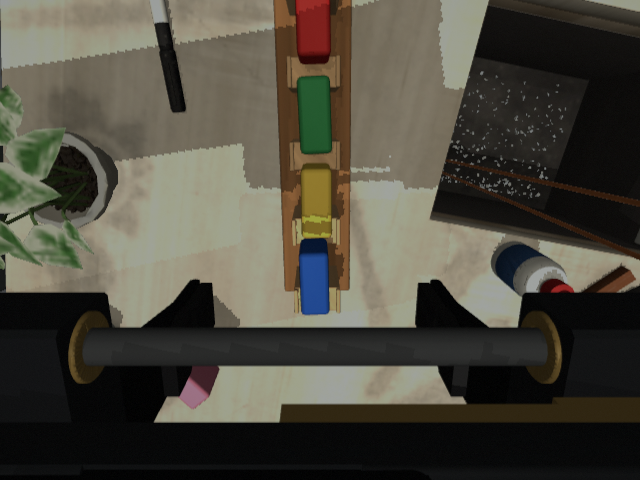

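The wrist view shows the spacers in a row: green at (315,115), yellow (316,200), blue (314,275) and red cut off at the top. The bottle is at (535,270).

```bash
python3 - <<'E'
from h import *
T=np.load('Ts.npy');im=cv2.imread('pics/ws.png')[:,:,::-1].copy()
h=cv2.cvtColor(im,cv2.COLOR_RGB2HSV)
for c,lo,hi in[('green',(60,90,40),(85,255,255)),('yellow',(20,150,90),(32,255,255)),('blue',(100,150,40),(120,255,255))]:
    m=cv2.inRange(h,lo,hi);m[:,:285]=0;m[:,345:]=0;m[320:]=0
    cs,_=cv2.findContours(m,0,2);k=max(cs,key=cv2.contourArea);r=cv2.minAreaRect(k);b=cv2.boxPoints(r)
    p=plane('wrist',b,.1,T);print(c,cv2.boundingRect(k),r);print(p[:,:2],p.mean(0))
    s=sorted([(np.linalg.norm(p[(i+1)%4]-p[i]),i) for i in range(4)]);i=s[-1][1];d=p[(i+1)%4]-p[i];print([round(x[0],4) for x in s],'yaw',np.degrees(np.arctan(-d[0]/d[1])))
e=plane('wrist',[[276,30],[290,285],[351,30],[349,285]],.008,T);print(e)
for d in (e[0]-e[1],e[2]-e[3]):print(np.degrees(np.arctan(-d[0]/d[1])))
cv2.imwrite('pics/wsz.png',cv2.resize(im[60:320,265:365,::-1],None,fx=2.3,fy=2.3,interpolation=cv2.INTER_CUBIC))
E
```

```text
green (297, 76, 35, 78) ((313.9649963378906, 114.46728515625), (76.88803100585938, 32.32041549682617), 88.05851745605469)
[[0.5143 0.2376]
 [0.5329 0.2418]
 [0.5432 0.1983]
 [0.5236 0.1939]] [0.5285 0.2179 0.1   ]
[np.float64(0.0191), np.float64(0.0201), np.float64(0.0447), np.float64(0.0447)] yaw 12.00580220764636
yellow (301, 169, 31, 69) ((315.96875, 203.00064086914062), (68.4851303100586, 29.389455795288086), 88.80650329589844)
[[0.5261 0.1846]
 [0.5442 0.1883]
 [0.5538 0.1447]
 [0.5349 0.1407]] [0.5398 0.1646 0.1   ]
[np.float64(0.0185), np.float64(0.0193), np.float64(0.0447), np.float64(0.0448)] yaw 11.287234905172749
blue (299, 239, 30, 75) ((313.8897399902344, 276.0225830078125), (74.7265396118164, 28.5730037689209), 87.87889862060547)
[[0.5327 0.1391]
 [0.551  0.1433]
 [0.5633 0.0906]
 [0.5439 0.0862]] [0.5477 0.1148 0.1   ]
[np.float64(0.0188), np.float64(0.0199), np.float64(0.054), np.float64(0.0541)] yaw 12.032736586130513
[[0.4875 0.2759 0.008 ]
 [0.5341 0.0675 0.008 ]
 [0.5448 0.2867 0.008 ]
 [0.5875 0.0775 0.008 ]]
12.602421377261908
11.527794502581049
```

View pics/wsz.png

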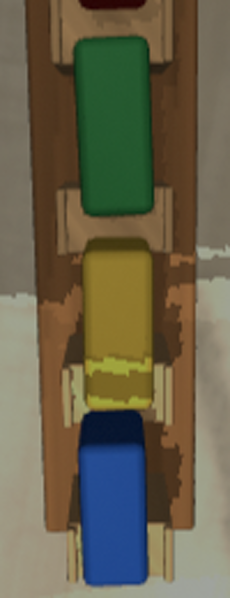

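```bash
python3 -m jog '[{"rot":[-0.26,0,0],"travel":[0,0,0],"jaw":-1},{"rot":[0,0,0],"travel":[0,0.003,-0.128],"jaw":-1},{"rot":[0,0,0],"travel":[0,0.003,-0.128],"jaw":-1},{"rot":[0,0,0],"travel":[0.08,0,0],"jaw":-1},{"rot":[0,0,0],"travel":[0.1,0,0],"jaw":-1},{"rot":[0,0,0],"travel":[0,0,0],"jaw":-1},{"rot":[0,0,0],"travel":[0,0,0],"jaw":-1}]'
python3 - <<'E'
from h import *
T=pose();np.save('T1.npy',T);print(T)
im=ctrl.get_image('wrist');cv2.imwrite('pics/w1.png',im[:,:,::-1])
E
```

```text
time: 3.75
position: [0.5274, 0.2189, 0.144]
tool_rot: [1.051, 1.303, -1.052]
ft_force: [0.9, 0.2, 0.5]
grip_width: 1.005
[[-0.0009  0.9775  0.2108  0.5274]
 [-0.0003  0.2108 -0.9775  0.2189]
 [-1.     -0.0009  0.0001  0.144 ]
 [ 0.      0.      0.      1.    ]]
```

View pics/w1.png

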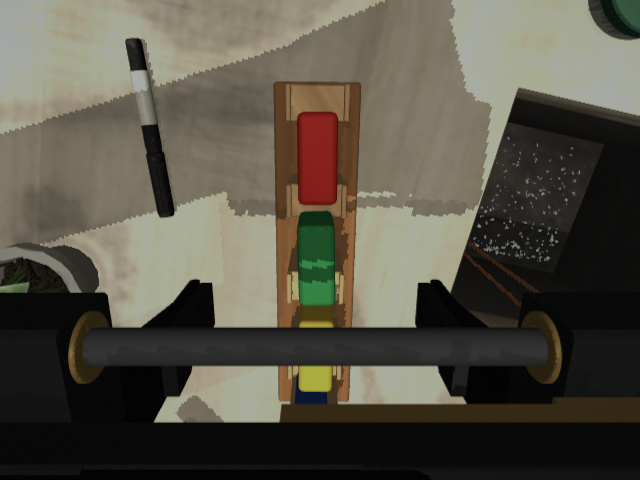

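Green shows at (316,258), centred between the fingers, with red behind at (317,158).

```bash
python3 - <<'E'
from h import *
T=np.load('T1.npy')
p=plane('wrist',[[298,226],[334,226],[335,306],[300,306],[299,114],[336,114],[336,204],[299,204]],.1,T);print(p);g=p[:4].mean(0);r=p[4:].mean(0);print(g,r,np.degrees(np.arctan2(-(r-g)[0],(r-g)[1])),np.linalg.norm(r-g))
print('in tool',(np.linalg.inv(T)@np.r_[g,1])[:3])
E
```

```text
[[0.5147 0.2383 0.1   ]
 [0.5329 0.2422 0.1   ]
 [0.5435 0.1983 0.1   ]
 [0.5248 0.1943 0.1   ]
 [0.5041 0.2927 0.1   ]
 [0.5215 0.2964 0.1   ]
 [0.5313 0.2537 0.1   ]
 [0.5129 0.2497 0.1   ]]
[0.529  0.2183 0.1   ] [0.5175 0.2731 0.1   ] 11.862340200751062 0.05605639127949157
in tool [0.044  0.0014 0.0009]
```

```bash
python3 -m jog '[{"rot":[0,0,0],"travel":[0.12,0.005,0.003],"jaw":-1},{"rot":[0,0,0],"travel":[0.1,0,0],"jaw":-1},{"rot":[0,0,0],"travel":[0.045,0,0],"jaw":-1},{"rot":[0,0,0],"travel":[0,0,0],"jaw":0.6},{"rot":[0,0,0],"travel":[0,0,0],"jaw":1},{"rot":[0,0,0],"travel":[0,0,0],"jaw":1},{"rot":[0,0,0],"travel":[0,0,0],"jaw":1},{"rot":[0,0,0],"travel":[0,0,0],"jaw":1}]' 25
python3 -m jog '[{"rot":[0,0,0],"travel":[0,0,0],"jaw":1},{"rot":[0,0,0],"travel":[0,0,0],"jaw":1}]'
python3 -c "
from h import *
print(pose())"
```

```text
time: 4.6
position: [0.5298, 0.2189, 0.0654]
tool_rot: [1.052, 1.301, -1.05]
ft_force: [0.3, -1.3, -1.2]
grip_width: 0.633
time: 4.8
position: [0.5292, 0.2186, 0.0646]
tool_rot: [1.051, 1.302, -1.051]
ft_force: [0.2, 0.2, -0.1]
grip_width: 0.446
[[ 0.0004  0.9775  0.2111  0.5292]
 [-0.0001  0.2111 -0.9775  0.2186]
 [-1.      0.0003  0.0002  0.0646]
 [ 0.      0.      0.      1.    ]]
```

```bash
python3 -m jog '[{"rot":[0,0,0],"travel":[0,0,0],"jaw":1},{"rot":[0,0,0],"travel":[0,0,0],"jaw":1},{"rot":[0,0,0],"travel":[0,0,0],"jaw":1},{"rot":[0,0,0],"travel":[0,0,0],"jaw":1},{"rot":[0,0,0],"travel":[0,0,0],"jaw":1}]'
python3 -c "
from h import *
print(pose())"
```

```text
time: 5.3
position: [0.5289, 0.2187, 0.0643]
tool_rot: [1.051, 1.303, -1.051]
ft_force: [-0.7, 0.1, 0.4]
grip_width: 0.229
[[-0.0003  0.9774  0.2112  0.5289]
 [-0.0002  0.2112 -0.9774  0.2187]
 [-1.     -0.0004  0.0001  0.0643]
 [ 0.      0.      0.      1.    ]]
```

```bash
python3 -m jog '[{"rot":[0,0,0],"travel":[-0.08,0,0],"jaw":1},{"rot":[0,0,0],"travel":[-0.12,0,0],"jaw":1},{"rot":[0,0,0],"travel":[-0.12,0,0],"jaw":1},{"rot":[0,0,0],"travel":[-0.05,0,0],"jaw":1},{"rot":[0,0,0],"travel":[0,0,0],"jaw":1}]'
python3 -m jog '[{"rot":[0,0,0],"travel":[0,0.0065,0.1],"jaw":1},{"rot":[0,0,0],"travel":[0,0.0065,0.141],"jaw":1},{"rot":[0,0,0],"travel":[0,0.0065,0.141],"jaw":1},{"rot":[0,0,0],"travel":[0,0.0065,0.141],"jaw":1},{"rot":[0,0,0],"travel":[0,0.0065,0.141],"jaw":1},{"rot":[0,0,0],"travel":[0,0.0065,0.141],"jaw":1},{"rot":[0,0,0],"travel":[0,0.0065,0.141],"jaw":1},{"rot":[0,0,0],"travel":[0,0.0065,0.141],"jaw":1}]'
python3 -m jog '[{"rot":[0.5,0,0],"travel":[0,0,0.041],"jaw":1},{"rot":[1,0,0],"travel":[0,0,0],"jaw":1},{"rot":[1,0,0],"travel":[0,0,0],"jaw":1},{"rot":[0.37,0,0],"travel":[0,0,0],"jaw":1},{"rot":[0,0,0],"travel":[0,0,0],"jaw":1},{"rot":[0,0,0],"travel":[0,0,0],"jaw":1}]'
python3 - <<'E'
from h import *
T=pose();np.save('T2.npy',T);print(T)
for n in('scene','wrist'):cv2.imwrite(f'pics/{n}2.png',ctrl.get_image(n)[:,:,::-1])
a=cv2.imread('pics/scene2.png');cv2.imwrite('pics/s2z.png',cv2.resize(a[200:370,130:330],None,fx=3.5,fy=3.5,interpolation=cv2.INTER_CUBIC))
E
```

```text
time: 5.8
position: [0.5305, 0.2193, 0.1773]
tool_rot: [1.054, 1.3, -1.048]
ft_force: [0.7, -0.1, -2.3]
grip_width: 0.228
time: 6.6
position: [0.612, -0.0985, 0.1722]
tool_rot: [1.05, 1.306, -1.054]
ft_force: [0.4, 0.0, -1.4]
grip_width: 0.226
time: 7.2
position: [0.615, -0.1083, 0.1736]
tool_rot: [1.235, 1.194, -1.238]
ft_force: [-0.7, -0.3, -0.8]
grip_width: 0.229
[[-0.0026  0.9993 -0.0365  0.615 ]
 [ 0.0005 -0.0365 -0.9993 -0.1083]
 [-1.     -0.0027 -0.0004  0.1736]
 [ 0.      0.      0.      1.    ]]
```

View pics/wrist2.png

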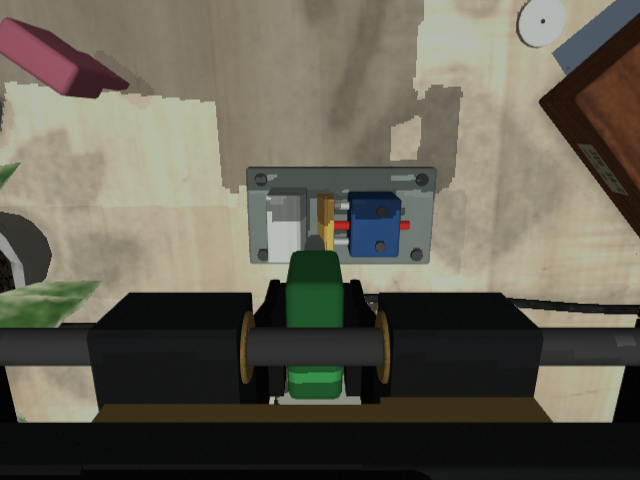

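View pics/s2z.png

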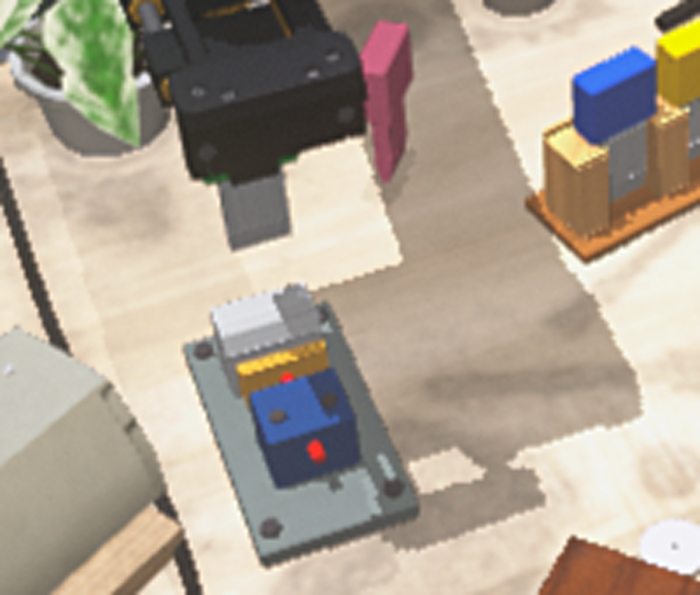

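The wrist view shows green held at (314,300) with the gauge ahead of it. The steel jaw spans 268–307 and the brass jaw starts near 318. The scene view confirms the blade hangs upright over the gauge.

```bash
python3 - <<'E'
import cv2
a=cv2.imread('pics/wrist2.png');cv2.imwrite('pics/w2z.png',cv2.resize(a[160:270,250:360],None,fx=5.4,fy=5.4,interpolation=cv2.INTER_CUBIC))
E
```

```text
(no output)
```

View pics/w2z.png

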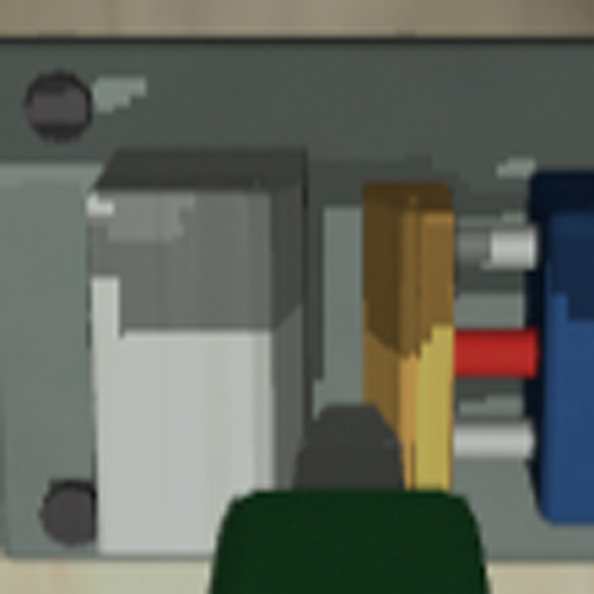

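```bash
python3 - <<'E'
from h import *
T=np.load('T2.npy');I=np.linalg.inv(T)
z=lambda u,v:[250+u/5.4,160+v/5.4]
def P(n,u,v,h):
    p=plane('wrist',z(u,v),h,T)[0];print(n,p,'tool',(I@np.r_[p,1])[:3])
P('foot L',323,405,.119);P('foot R',385,405,.119)
P('blade L',298,470,.133);P('blade R',403,470,.133)
P('face42n',305,185,.042);P('face42s',302,470,.042);P('top n',272,190,.052);P('top s',275,550,.052)
P('br38 n',363,205,.038);P('br38 ',363,400,.038)
E
```

```text
foot L [ 0.6133 -0.0943  0.119 ] tool [ 0.0546 -0.002  -0.014 ]
foot R [ 0.6196 -0.0945  0.119 ] tool [ 0.0546  0.0042 -0.014 ]
blade L [ 0.611  -0.0967  0.133 ] tool [ 0.0406 -0.0043 -0.0114]
blade R [ 0.621  -0.0971  0.133 ] tool [ 0.0406  0.0057 -0.0114]
face42n [ 0.6102 -0.0851  0.042 ] tool [ 0.1316 -0.0053 -0.023 ]
face42s [ 0.6081 -0.1249  0.042 ] tool [ 0.1316 -0.006   0.0168]
top n [ 0.6062 -0.0839  0.052 ] tool [ 0.1216 -0.0094 -0.0241]
top s [ 0.6043 -0.1329  0.052 ] tool [ 0.1216 -0.0094  0.0251]
br38 n [ 0.6178 -0.0888  0.038 ] tool [ 0.1356  0.0025 -0.0195]
br38  [ 0.6168 -0.1162  0.038 ] tool [0.1356 0.0025 0.0079]
```

```bash
python3 -m jog '[{"rot":[0,0,0],"travel":[0.08,0,0],"jaw":1},{"rot":[0,0,0],"travel":[0.08,0,0],"jaw":1},{"rot":[0,0,0],"travel":[0.035,0,0],"jaw":1},{"rot":[0,0,0],"travel":[0,0,0],"jaw":1}]'
python3 -m jog '[{"rot":[0,0,0],"travel":[0.015,0,0],"jaw":1},{"rot":[0,0,0],"travel":[0.015,0,0],"jaw":1},{"rot":[0,0,0],"travel":[0.015,0,0],"jaw":1},{"rot":[0,0,0],"travel":[0.015,0,0],"jaw":1},{"rot":[0,0,0],"travel":[0,0,0],"jaw":1}]'
```

```text
time: 7.7
position: [0.6144, -0.1086, 0.1149]
tool_rot: [1.235, 1.195, -1.239]
ft_force: [-0.1, -0.1, -2.8]
grip_width: 0.229
time: 8.2
position: [0.6154, -0.1088, 0.0982]
tool_rot: [1.236, 1.192, -1.238]
ft_force: [-0.0, -0.4, -2.2]
grip_width: 0.224
```

```bash
python3 -m jog '[{"rot":[0,0,0],"travel":[0.01,0,0],"jaw":1},{"rot":[0,0,0],"travel":[0.01,0,0],"jaw":1},{"rot":[0,0,0],"travel":[0,0,0],"jaw":1}]'
python3 -m jog '[{"rot":[0,0,0],"travel":[0.01,0,0],"jaw":1},{"rot":[0,0,0],"travel":[0.01,0,0],"jaw":1},{"rot":[0,0,0],"travel":[0,0,0],"jaw":1}]'
```

```text
time: 8.5
position: [0.6153, -0.1088, 0.0926]
tool_rot: [1.236, 1.192, -1.238]
ft_force: [-1.0, -0.1, -1.7]
grip_width: 0.23
time: 8.8
position: [0.6151, -0.1088, 0.0861]
tool_rot: [1.236, 1.192, -1.238]
ft_force: [-0.9, -0.9, -1.7]
grip_width: 0.224
```

```bash
python3 -m jog '[{"rot":[0,0,0],"travel":[0.01,0,0],"jaw":1},{"rot":[0,0,0],"travel":[0.01,0,0],"jaw":1},{"rot":[0,0,0],"travel":[0,0,0],"jaw":1}]'
```

```text
time: 9.1
position: [0.6153, -0.1088, 0.0802]
tool_rot: [1.236, 1.192, -1.238]
ft_force: [-2.3, -0.1, -1.3]
grip_width: 0.224
```

```bash
python3 -m jog '[{"rot":[0,0,0],"travel":[0.01,0,0],"jaw":1},{"rot":[0,0,0],"travel":[0.01,0,0],"jaw":1},{"rot":[0,0,0],"travel":[0,0,0],"jaw":1}]'
python3 -m jog '[{"rot":[0,0,0],"travel":[0.01,0,0],"jaw":1},{"rot":[0,0,0],"travel":[0.006,0,0],"jaw":1},{"rot":[0,0,0],"travel":[0,0,0],"jaw":1}]'
```

```text
time: 9.4
position: [0.6152, -0.1087, 0.074]
tool_rot: [1.236, 1.192, -1.238]
ft_force: [-1.9, 0.0, -3.4]
grip_width: 0.225
time: 9.7
position: [0.6155, -0.1088, 0.0695]
tool_rot: [1.237, 1.192, -1.237]
ft_force: [-2.0, -0.1, -2.7]
grip_width: 0.228
```

Foot is about 3 mm above the floor with no jam. I'll continue gently to the floor.

```bash
python3 -m jog '[{"rot":[0,0,0],"travel":[0.004,0,0],"jaw":1},{"rot":[0,0,0],"travel":[0.004,0,0],"jaw":1},{"rot":[0,0,0],"travel":[0,0,0],"jaw":1}]'
python3 -m jog '[{"rot":[0,0,0],"travel":[0.003,0,0],"jaw":1},{"rot":[0,0,0],"travel":[0,0,0],"jaw":1}]'
```

```text
time: 10.0
position: [0.6158, -0.1088, 0.0676]
tool_rot: [1.237, 1.191, -1.237]
ft_force: [-2.9, -0.0, -0.8]
grip_width: 0.223
time: 10.2
position: [0.6158, -0.1088, 0.0668]
tool_rot: [1.237, 1.191, -1.237]
ft_force: [-3.4, 0.6, -0.5]
grip_width: 0.226
```

```bash
python3 -m jog '[{"rot":[0,0,0],"travel":[0,0,0],"jaw":0},{"rot":[0,0,0],"travel":[0,0,0],"jaw":0},{"rot":[0,0,0],"travel":[0,0,0],"jaw":0},{"rot":[0,0,0],"travel":[0,0,0],"jaw":0}]'
python3 - <<'E'
from h import *
T=pose();np.save('T3.npy',T);print(T,ctrl.get_state()['ft_force'])
for n in('scene','wrist'):cv2.imwrite(f'pics/{n}3.png',ctrl.get_image(n)[:,:,::-1])
a=cv2.imread('pics/scene3.png');cv2.imwrite('pics/s3z.png',cv2.resize(a[200:370,130:330],None,fx=3.5,fy=3.5,interpolation=cv2.INTER_CUBIC))
E
```

```text
time: 10.6
position: [0.6167, -0.1088, 0.0673]
tool_rot: [1.238, 1.19, -1.236]
ft_force: [0.3, 0.5, 0.6]
grip_width: 0.465
[[ 0.0018  0.9993 -0.0376  0.6167]
 [-0.0003 -0.0376 -0.9993 -0.1088]
 [-1.      0.0018  0.0002  0.0673]
 [ 0.      0.      0.      1.    ]] [0.3133 0.5368 0.5644]
```

View pics/wrist3.png

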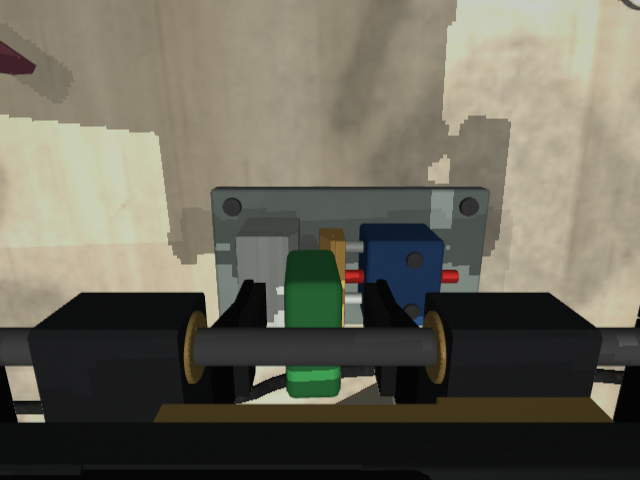

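View pics/s3z.png

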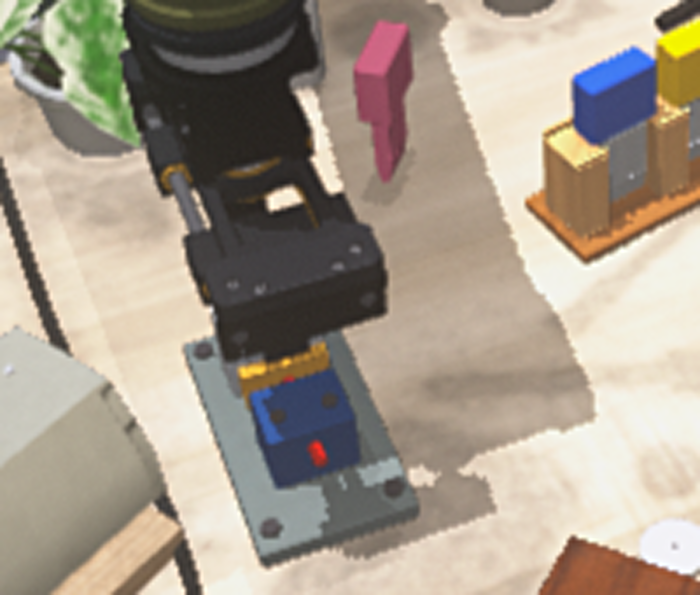

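The brass jaw has clearly moved back towards the guide block, and green stands upright between the opened fingers. I'll retreat and check its height and the push-back.

```bash
python3 -m jog '[{"rot":[0,0,0],"travel":[-0.05,0,0],"jaw":-0.3},{"rot":[0,0,0],"travel":[-0.12,0,0],"jaw":-0.5},{"rot":[0,0,0],"travel":[-0.12,0,0],"jaw":-1},{"rot":[0,0,0],"travel":[-0.05,0,0.1],"jaw":-1},{"rot":[0,0,0],"travel":[0,0,0.1],"jaw":-1},{"rot":[0,0,0],"travel":[0,0,0],"jaw":-1},{"rot":[0,0,0],"travel":[0,0,0],"jaw":-1}]'
python3 - <<'E'
from h import *
T=pose();np.save('T4.npy',T);print(T)
for n in('scene','top','wrist'):cv2.imwrite(f'pics/{n}4.png',ctrl.get_image(n)[:,:,::-1])
a=cv2.imread('pics/scene4.png');cv2.imwrite('pics/s4z.png',cv2.resize(a[250:370,150:280],None,fx=4.6,fy=4.6,interpolation=cv2.INTER_CUBIC))
E
```

```text
time: 11.4
position: [0.6136, -0.1697, 0.1698]
tool_rot: [1.239, 1.189, -1.238]
ft_force: [0.2, 0.2, -0.0]
grip_width: 0.976
[[ 0.001   0.9992 -0.0398  0.6136]
 [-0.0002 -0.0398 -0.9992 -0.1697]
 [-1.      0.001   0.0002  0.1698]
 [ 0.      0.      0.      1.    ]]
```

View pics/wrist4.png

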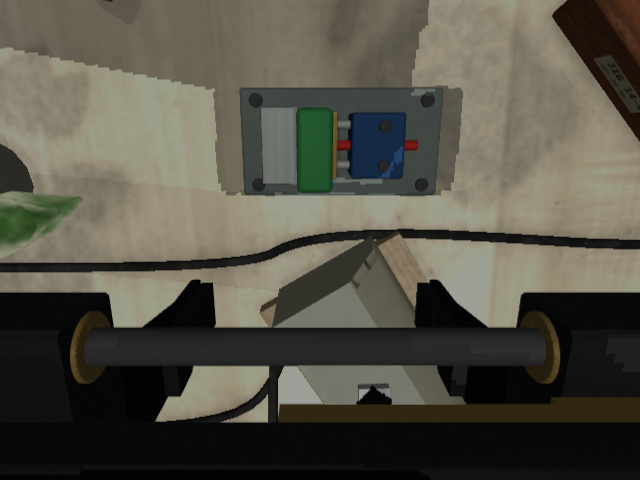

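View pics/s4z.png

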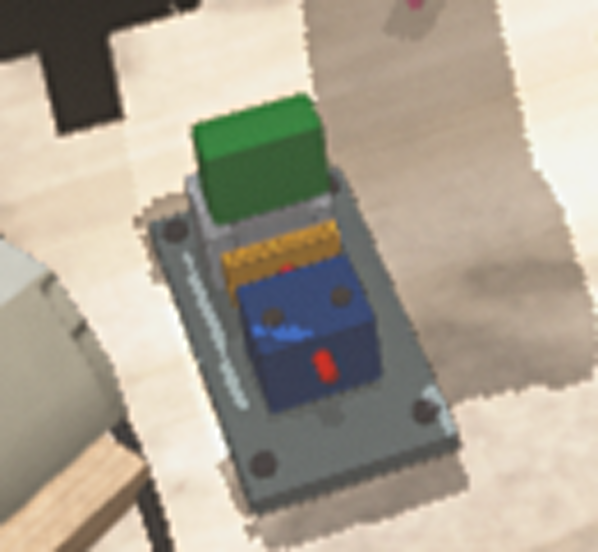

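Green stands square in the slot at (315,150) in the wrist view, with the brass edge at about 337 and the block at about 350. I'll compare the brass position with the resting picture and triangulate the grip's height.

```bash
python3 - <<'E'
from h import *
a=cv2.imread('pics/wg.png');b=cv2.imread('pics/wrist4.png')
# horizontal profiles through strip between rods, below red rod
for n,im,rows,c0 in(('rest',a,range(170,176),320),('now',b,range(153,159),310)):
    print(n);pr=im[list(rows),c0:c0+60].mean(0).astype(int)
    print([(c0+i,tuple(int(x) for x in pr[i,::-1])) for i in range(8,52)])
w=np.hstack([cv2.resize(x,None,fx=4,fy=4,interpolation=cv2.INTER_CUBIC) for x in(a[100:212,300:395],b[88:200,290:385])]);cv2.imwrite('pics/cmp.png',w)
# triangulate green top corners
z=lambda u,v:[150+u/4.6,250+v/4.6]
T=np.load('T4.npy')
o1,d1=ray('scene',[z(193,128),z(306,94),z(326,115),z(202,153)]);o2,d2=ray('wrist',[[298,190],[298,110],[332,110],[332,191]],T)
for x,y in zip(d1,d2):
    A=np.c_[x,-y];t=np.linalg.lstsq(A,o2-o1,rcond=None)[0];p=o1+x*t[0];q=o2+y*t[1];print('corner',(p+q)/2,np.linalg.norm(p-q))
E
```

```text
rest
[(328, (77, 59, 28)), (329, (76, 58, 28)), (330, (74, 57, 27)), (331, (75, 58, 28)), (332, (107, 83, 41)), (333, (111, 86, 43)), (334, (111, 86, 43)), (335, (97, 76, 37)), (336, (131, 102, 51)), (337, (128, 99, 49)), (338, (125, 97, 48)), (339, (124, 96, 48)), (340, (123, 95, 48)), (341, (122, 95, 47)), (342, (111, 86, 43)), (343, (62, 63, 56)), (344, (62, 67, 64)), (345, (62, 67, 64)), (346, (62, 67, 64)), (347, (62, 68, 63)), (348, (61, 68, 63)), (349, (62, 67, 64)), (350, (61, 67, 63)), (351, (62, 68, 63)), (352, (62, 68, 63)), (353, (62, 67, 64)), (354, (61, 67, 63)), (355, (64, 69, 65)), (356, (37, 44, 46)), (357, (9, 16, 25)), (358, (5, 12, 23)), (359, (6, 14, 24)), (360, (6, 13, 22)), (361, (6, 14, 26)), (362, (15, 30, 50)), (363, (18, 35, 58)), (364, (21, 40, 66)), (365, (22, 42, 69)), (366, (22, 41, 69)), (367, (21, 41, 68)), (368, (21, 41, 68)), (369, (21, 41, 68)), (370, (21, 41, 68)), (371, (22, 41, 68))]
now
[(318, (33, 85, 43)), (319, (34, 85, 44)), (320, (33, 85, 44)), (321, (33, 85, 44)), (322, (33, 85, 44)), (323, (33, 84, 43)), (324, (33, 84, 44)), (325, (33, 8
[... 281 characters left out ...]
)), (339, (55, 60, 56)), (340, (55, 60, 57)), (341, (62, 68, 64)), (342, (62, 68, 64)), (343, (63, 68, 64)), (344, (62, 68, 64)), (345, (62, 68, 64)), (346, (63, 68, 65)), (347, (37, 44, 46)), (348, (9, 16, 25)), (349, (5, 12, 22)), (350, (4, 12, 22)), (351, (7, 18, 31)), (352, (16, 32, 54)), (353, (19, 37, 61)), (354, (21, 41, 68)), (355, (21, 41, 68)), (356, (21, 40, 68)), (357, (21, 40, 68)), (358, (21, 40, 68)), (359, (21, 40, 67)), (360, (21, 40, 67)), (361, (21, 40, 67))]
corner [ 0.6067 -0.1318  0.1003] 0.0027070986630924995
corner [ 0.6088 -0.0888  0.101 ] 0.002264412547746877
corner [ 0.6271 -0.0883  0.1058] 0.005070601687574488
corner [ 0.6256 -0.1329  0.105 ] 0.0015329314173743796
```

View pics/cmp.png

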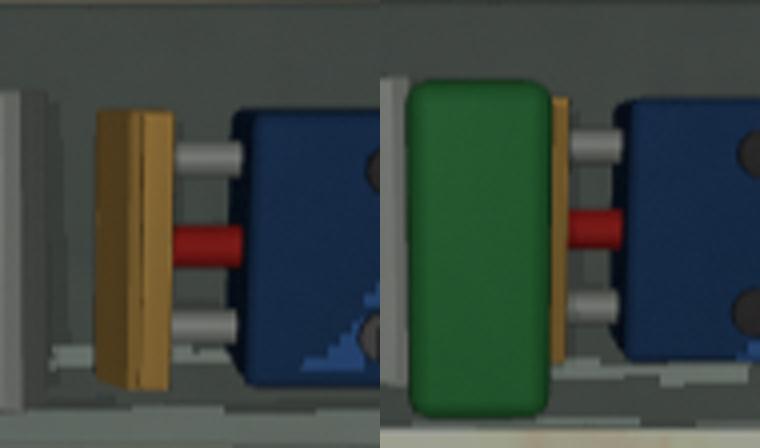

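```bash
python3 - <<'E'
from h import *
for n,v,br,bt in(('Tg',173,342.7,361.6),('T4',156,336.4,351.4)):
    T=np.load(n+'.npy');p=plane('wrist',[[br,v],[bt,v]],.048,T);print(n,p[:,0],np.linalg.norm(p[1]-p[0]))
g=np.array([.6095,-.1092]);c=plane('wrist',[[298,190],[298,110],[332,110],[332,191]],.102,np.load('T4.npy'));print(c,c.mean(0))
u=np.array([np.cos(-.0375),np.sin(-.0375)]);r=c.mean(0)[:2]-g;print('gauge x',r@u,'y',r@[-u[1],u[0]])
E
```

```text
Tg [0.629  0.6411] 0.012149920297102174
T4 [0.6311 0.6413] 0.010182259729875177
[[ 0.6064 -0.1328  0.102 ]
 [ 0.6086 -0.0899  0.102 ]
 [ 0.6267 -0.0907  0.102 ]
 [ 0.6255 -0.1342  0.102 ]] [ 0.6168 -0.1119  0.102 ]
gauge x 0.007375867581043997 y -0.0024327159452116145
```

Push-back measures 2.0 mm. The grip's top reads about 2 mm further from the fixed jaw than expected, so I'll check for tilt before trusting it.

```bash
python3 - <<'E'
from h import *
a=cv2.imread('pics/scene4.png');h=cv2.cvtColor(a,cv2.COLOR_BGR2HSV)
m=cv2.inRange(h,(55,90,40),(85,255,255));m[:250]=0;m[330:]=0;m[:,:170]=0;m[:,250:]=0
for r in range(268,302,2):
    c=np.where(m[r])[0];print(r,c.min() if len(c) else None,c.max() if len(c) else None)
# predicted silhouette for upright seated
u=np.array([np.cos(-.0375),np.sin(-.0375)]);v=np.array([-u[1],u[0]])
for tx in(0,.03):
  for sx,sy in((1,-1),(1,1),(-1,1),(-1,-1)):
    q=[]
    for zz in(.062,.102):
        off=tx*(zz-.012);p=np.array([.6095,-.1092])+u*(.005+sx*.01+off)+v*sy*.023;q.append(proj('scene',np.r_[p,zz])[0])
    print(tx,sx,sy,np.array(q).round(1).tolist())
cv2.imwrite('pics/s4zz.png',cv2.resize(a[262:315,182:232],None,fx=11,fy=11,interpolation=cv2.INTER_CUBIC))
E
```

```text
268 None None
270 None None
272 209 217
274 202 217
276 195 218
278 192 219
280 193 219
282 193 219
284 193 219
286 194 220
288 194 220
290 195 220
292 195 216
294 196 211
296 196 203
298 None None
300 None None
0 1 -1 [[196.6, 300.1], [193.4, 283.7]]
0 1 1 [[222.5, 292.3], [220.1, 276.0]]
0 -1 1 [[219.1, 284.7], [216.7, 268.4]]
0 -1 -1 [[193.5, 292.3], [190.4, 275.9]]
0.03 1 -1 [[196.8, 300.7], [193.9, 284.8]]
0.03 1 1 [[222.7, 292.9], [220.6, 277.0]]
0.03 -1 1 [[219.4, 285.3], [217.2, 269.4]]
0.03 -1 -1 [[193.7, 292.9], [190.8, 277.0]]
```

View pics/s4zz.png

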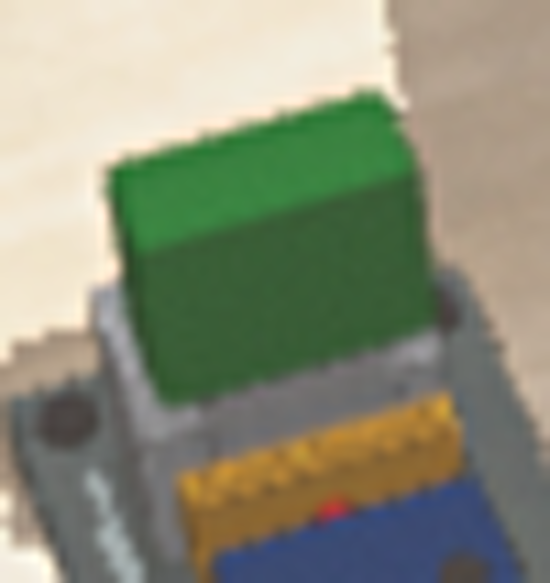

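Scene projections agree with an upright seated pose to within about 1.6 px, but this view hardly shows tilt. I'll pitch the wrist to look at the spacer end-on.

```bash
python3 -m jog '[{"rot":[0,0,0],"travel":[0,0,-0.12],"jaw":-1},{"rot":[0,0,0],"travel":[0,0,-0.12],"jaw":-1},{"rot":[0,-1,0],"travel":[0,0,0],"jaw":-1},{"rot":[0,-1,0],"travel":[0,0,0],"jaw":-1},{"rot":[0,-1,0],"travel":[0,0,0],"jaw":-1},{"rot":[0,-1,0],"travel":[0,0,0],"jaw":-1},{"rot":[0,-1,0],"travel":[0,0,0],"jaw":-1},{"rot":[0,0,0],"travel":[0,0,0],"jaw":-1}]'
python3 -m jog '[{"rot":[0,0,0],"travel":[0,0,0],"jaw":-1},{"rot":[0,0,0],"travel":[0,0,0],"jaw":-1}]'
python3 - <<'E'
from h import *
T=pose();np.save('T5.npy',T);print(T)
a=ctrl.get_image('wrist')[:,:,::-1];cv2.imwrite('pics/wrist5.png',a)
E
```

```text
time: 12.35
position: [0.6161, -0.0907, 0.1671]
tool_rot: [0.898, 0.876, -1.41]
ft_force: [1.1, 0.3, -0.4]
grip_width: 0.999
time: 12.55
position: [0.6164, -0.098, 0.1693]
tool_rot: [0.905, 0.869, -1.418]
ft_force: [-0.9, 0.9, -0.3]
grip_width: 0.998
[[-0.016   0.9992 -0.036   0.6164]
 [-0.4217 -0.0394 -0.9059 -0.098 ]
 [-0.9066  0.0006  0.422   0.1693]
 [ 0.      0.      0.      1.    ]]
```

View pics/wrist5.png

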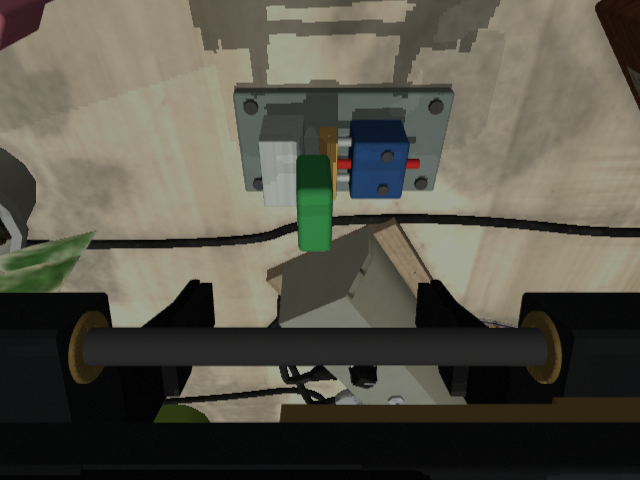

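```bash
python3 - <<'E'
import cv2
a=cv2.imread('pics/wrist5.png');cv2.imwrite('pics/w5z.png',cv2.resize(a[95:260,255:360],None,fx=3.6*1.0,fy=3.6,interpolation=cv2.INTER_CUBIC))
cv2.imwrite('pics/w5y.png',cv2.resize(a[100:200,265:365],None,fx=6,fy=6,interpolation=cv2.INTER_CUBIC))
E
```

```text
(no output)
```

View pics/w5y.png

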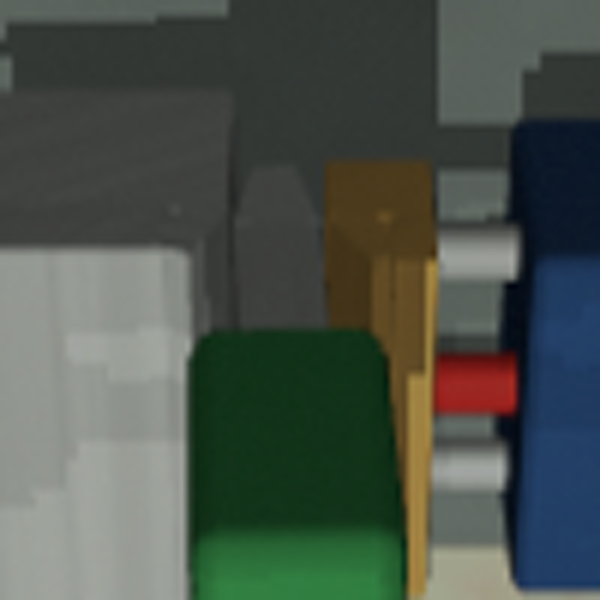

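```bash
python3 - <<'E'
from h import *
T=np.load('T5.npy')
u=np.array([np.cos(-.0375),np.sin(-.0375),0]);v=np.array([-u[1],u[0],0]);g=np.array([.6095,-.1092,0])
def Y(px,yg):
    o,d=ray('wrist',[265+px[0]/6,100+px[1]/6],T);d=d[0];t=(yg-(o-g)@v)/(d@v);p=o+t*d;return ((p-g)@u*1e3).round(2),(p[2]*1e3).round(1)
for yo in(-.002,):
  for n,px,y in(('footL',(250,165),.015),('footR',(298,165),.015),('tapL',(237,222),.015),('tapR',(320,222),.015),('bladeL',(237,320),.015),('bladeR',(327,320),.015),('gripbotL',(193,345),.023),('gripbotR',(385,345),.023),('griptopL',(193,535),.023),('griptopR',(403,535),.023),('jawface end top',(190,250),.025),('jawfoot',(234,200),.025),('br38',(327,165),.022)):
    print(n,Y(px,y+yo))
E
```

```text
footL (np.float64(1.35), np.float64(8.5))
footR (np.float64(7.1), np.float64(8.5))
tapL (np.float64(0.05), np.float64(23.0))
tapR (np.float64(9.64), np.float64(23.1))
bladeL (np.float64(0.47), np.float64(45.6))
bladeR (np.float64(10.24), np.float64(45.7))
gripbotL (np.float64(-3.46), np.float64(64.9))
gripbotR (np.float64(15.85), np.float64(65.0))
griptopL (np.float64(-2.39), np.float64(98.7))
griptopR (np.float64(16.57), np.float64(98.7))
jawface end top (np.float64(-4.23), np.float64(48.7))
jawfoot (np.float64(0.17), np.float64(37.4))
br38 (np.float64(10.41), np.float64(22.9))
```

```bash
python3 - <<'E'
from h import *
T=np.load('T5.npy');a=cv2.imread('pics/wrist5.png')
cv2.imwrite('pics/w5x.png',cv2.resize(a[85:215,340:460],None,fx=5,fy=5,interpolation=cv2.INTER_CUBIC))
print('now plane base roll')
b=plane('wrist',[[236,89],[452,90],[436,189],[246,190]],.012,T);print(b)
u=np.array([np.cos(-.0375),np.sin(-.0375),0]);v=np.array([-u[1],u[0],0]);g=np.array([.6095,-.1092,0])
print([((p-g)@u,(p-g)@v) for p in b])
def Y(px,yg):
    o,d=ray('wrist',px,T);d=d[0];t=(yg-(o-g)@v)/(d@v);p=o+t*d;return ((p-g)@u*1e3).round(2),(p[2]*1e3).round(1)
for px in([265+512/6,100+122/6],[265+530/6,100+258/6]):print([Y(px,y) for y in(.020,.022,.025)])
E
```

```text
now plane base roll
[[ 0.5658 -0.0651  0.012 ]
 [ 0.7099 -0.0716  0.012 ]
 [ 0.7114 -0.151   0.012 ]
 [ 0.5604 -0.146   0.012 ]]
[(np.float64(-0.0452853847752375), np.float64(0.04239430827766413)), (np.float64(0.09888912723341357), np.float64(0.041377662094756434)), (np.float64(0.10335945037633518), np.float64(-0.03799890168224509)), (np.float64(-0.04764546680697261), np.float64(-0.03858602933998222))]
[(np.float64(32.17), np.float64(11.9)), (np.float64(31.78), np.float64(16.2)), (np.float64(31.19), np.float64(22.6))]
[(np.float64(31.92), np.float64(45.0)), (np.float64(31.53), np.float64(48.7)), (np.float64(30.95), np.float64(54.4))]
```

View pics/w5x.png

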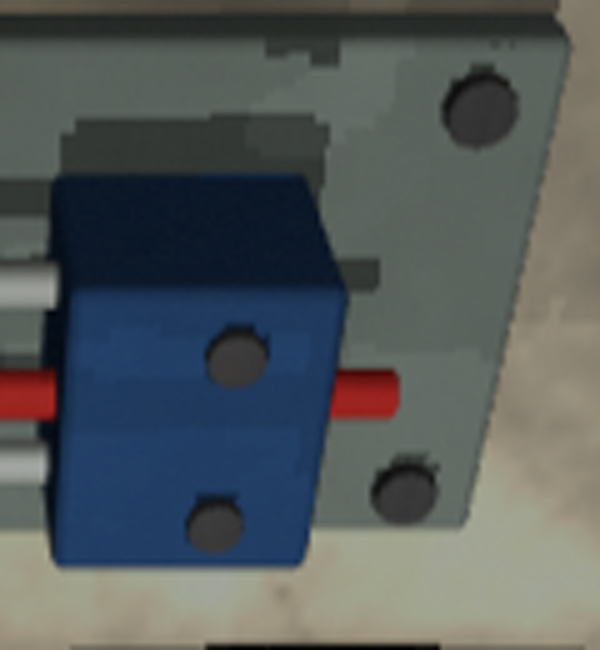

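The end-on view shows the foot on the floor and the jaw pushed back, but the spacer leans about 0.03 rad away from the fixed jaw, while the guide block edge reads vertical. That's inside the 0.08 limit, but it's an easy fix: re-grip lightly, press it towards the fixed jaw and release.

```bash
python3 -m jog '[{"rot":[0,1,0],"travel":[0,0,0],"jaw":-1},{"rot":[0,1,0],"travel":[0,0,0],"jaw":-1},{"rot":[0,1,0],"travel":[0,0,0],"jaw":-1},{"rot":[0,1,0],"travel":[0,0,0],"jaw":-1},{"rot":[0,1,0],"travel":[0,0,0],"jaw":-1},{"rot":[0,0,0],"travel":[0,0,0.03],"jaw":-1},{"rot":[0,0,0],"travel":[0,0,0],"jaw":-1},{"rot":[0,0,0],"travel":[0,0,0],"jaw":-1}]'
python3 -c "
from h import *
print(pose())"
```

```text
time: 13.4
position: [0.6159, -0.1053, 0.1688]
tool_rot: [1.236, 1.191, -1.237]
ft_force: [1.0, 0.8, 0.3]
grip_width: 1.0
[[-0.      0.9993 -0.0374  0.6159]
 [-0.0006 -0.0374 -0.9993 -0.1053]
 [-1.      0.      0.0006  0.1688]
 [ 0.      0.      0.      1.    ]]
```

```bash
python3 -m jog '[{"rot":[0,0,0],"travel":[0.12,0,0.012],"jaw":-1},{"rot":[0,0,0],"travel":[0.12,0,0],"jaw":-0.5},{"rot":[0,0,0],"travel":[0.07,0,0],"jaw":0},{"rot":[0,0,0],"travel":[0.025,0,0],"jaw":0.2},{"rot":[0,0,0],"travel":[0,0,0],"jaw":0.4},{"rot":[0,0,0],"travel":[0,0,0],"jaw":0.45}]' 8
python3 -m jog '[{"rot":[0,0,0],"travel":[0,0,0],"jaw":0.5},{"rot":[0,0,0],"travel":[0,0,0],"jaw":0.55},{"rot":[0,0,0],"travel":[0,0,0],"jaw":1},{"rot":[0,0,0],"travel":[0,0,0],"jaw":1},{"rot":[0,0,0],"travel":[0,0,0],"jaw":1}]'
```

```text
time: 14.0
position: [0.617, -0.1085, 0.0697]
tool_rot: [1.237, 1.19, -1.234]
ft_force: [-0.5, 0.1, 1.1]
grip_width: 0.631
time: 14.5
position: [0.6154, -0.1095, 0.0686]
tool_rot: [1.237, 1.191, -1.238]
ft_force: [-2.1, -0.6, 2.3]
grip_width: 0.234
```

```bash
python3 -m jog '[{"rot":[0,0,0],"travel":[0,0,0],"jaw":1},{"rot":[0,0,0],"travel":[0,0,0],"jaw":1}]'; python3 -c "
from h import *
print(pose())"
```

```text
time: 14.7
position: [0.6156, -0.1095, 0.0686]
tool_rot: [1.237, 1.191, -1.237]
ft_force: [-2.6, -0.4, 3.8]
grip_width: 0.234
[[-0.0004  0.9993 -0.0378  0.6156]
 [-0.0003 -0.0378 -0.9993 -0.1095]
 [-1.     -0.0004  0.0003  0.0686]
 [ 0.      0.      0.      1.    ]]
```

```bash
python3 -m jog '[{"rot":[0,0,0],"travel":[0,-0.004,0],"jaw":1},{"rot":[0,0,0],"travel":[0,0,0],"jaw":1}]'
python3 -m jog '[{"rot":[0,0,0],"travel":[0,-0.003,0],"jaw":1},{"rot":[0,0,0],"travel":[0,0,0],"jaw":1}]'
```

```text
time: 14.9
position: [0.6149, -0.1095, 0.0685]
tool_rot: [1.237, 1.19, -1.236]
ft_force: [-1.3, -0.2, 3.1]
grip_width: 0.232
time: 15.1
position: [0.6139, -0.1094, 0.0683]
tool_rot: [1.237, 1.19, -1.237]
ft_force: [-0.4, -0.1, 2.6]
grip_width: 0.228
```

```bash
python3 -m jog '[{"rot":[0,0,0],"travel":[0,-0.003,0],"jaw":1},{"rot":[0,0,0],"travel":[0,0,0],"jaw":1}]'
python3 -m jog '[{"rot":[0,0,0],"travel":[0,-0.003,0],"jaw":1},{"rot":[0,0,0],"travel":[0,0,0],"jaw":1}]'
```

```text
time: 15.3
position: [0.6135, -0.1094, 0.0683]
tool_rot: [1.238, 1.19, -1.236]
ft_force: [2.3, -1.1, 0.0]
grip_width: 0.23
time: 15.5
position: [0.6132, -0.1093, 0.0684]
tool_rot: [1.238, 1.189, -1.235]
ft_force: [5.4, -1.2, -3.2]
grip_width: 0.226
```

```bash
python3 -m jog '[{"rot":[0,0,0],"travel":[0,0.003,0],"jaw":1},{"rot":[0,0,0],"travel":[0,0,0],"jaw":0.4},{"rot":[0,0,0],"travel":[0,0,0],"jaw":0.2},{"rot":[0,0,0],"travel":[0,0,0],"jaw":0},{"rot":[0,0,0],"travel":[0,0,0],"jaw":0}]'
python3 -m jog '[{"rot":[0,0,0],"travel":[-0.05,0,0],"jaw":-0.3},{"rot":[0,0,0],"travel":[-0.12,0,0],"jaw":-0.5},{"rot":[0,0,0],"travel":[-0.12,0,0],"jaw":-1},{"rot":[0,-1,0],"travel":[-0.05,0,0],"jaw":-1},{"rot":[0,-1,0],"travel":[0,0,0],"jaw":-1},{"rot":[0,-1,0],"travel":[0,0,0],"jaw":-1},{"rot":[0,-1,0],"travel":[0,0,0],"jaw":-1},{"rot":[0,-1,0],"travel":[0,0,-0.04],"jaw":-1}]'
python3 -m jog '[{"rot":[0,0,0],"travel":[0,0,0],"jaw":-1},{"rot":[0,0,0],"travel":[0,0,0],"jaw":-1},{"rot":[0,0,0],"travel":[0,0,0],"jaw":-1}]'
python3 - <<'E'
from h import *
T=pose();np.save('T6.npy',T);print(T)
a=ctrl.get_image('wrist')[:,:,::-1];cv2.imwrite('pics/wrist6.png',a)
cv2.imwrite('pics/scene6.png',ctrl.get_image('scene')[:,:,::-1])
cv2.imwrite('pics/w6y.png',cv2.resize(a[80:230,255:375],None,fx=4,fy=4,interpolation=cv2.INTER_CUBIC))
E
```

```text
time: 16.0
position: [0.6121, -0.1092, 0.0679]
tool_rot: [1.236, 1.192, -1.238]
ft_force: [0.4, -0.4, 0.7]
grip_width: 0.462
time: 16.8
position: [0.6138, -0.0999, 0.169]
tool_rot: [0.903, 0.861, -1.42]
ft_force: [0.6, 0.6, -0.5]
grip_width: 0.995
time: 17.1
position: [0.6134, -0.0995, 0.1672]
tool_rot: [0.905, 0.868, -1.418]
ft_force: [1.3, -0.8, -0.0]
grip_width: 1.004
[[-0.0159  0.9992 -0.0365  0.6134]
 [-0.4224 -0.0398 -0.9055 -0.0995]
 [-0.9063  0.0011  0.4227  0.1672]
 [ 0.      0.      0.      1.    ]]
```

View pics/w6y.png

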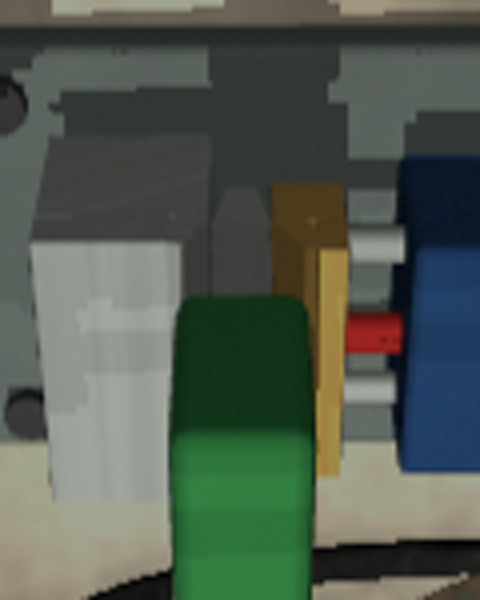

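View pics/scene6.png

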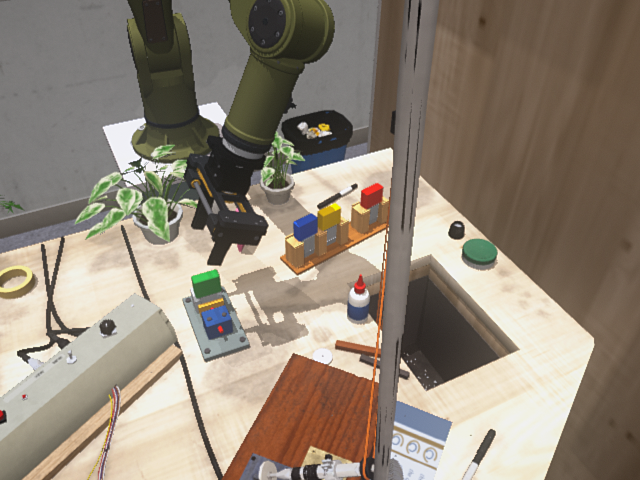

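```bash
python3 - <<'E'
from h import *
T=np.load('T6.npy')
u=np.array([np.cos(-.0375),np.sin(-.0375),0]);v=np.array([-u[1],u[0],0]);g=np.array([.6095,-.1092,0])
def Y(px,yg):
    o,d=ray('wrist',[255+px[0]/4,80+px[1]/4],T);d=d[0];t=(yg-(o-g)@v)/(d@v);p=o+t*d;return ((p-g)@u*1e3).round(2),(p[2]*1e3).round(1)
for n,px,y in(('footL',(224,187),.013),('footR',(258,187),.013),('bladeL',(211,285),.013),('bladeR',(272,285),.013),('gripbotL',(177,315),.021),('gripbotR',(309,315),.021),('griptopL',(171,432),.021),('griptopR',(313,432),.021),('block bot',(400,158),.022),('block top',(416,246),.022)):print(n,Y(px,y))
p=plane('wrist',[[255+347/4,80+250/4],[255+416/4,80+250/4]],.048,T);print('gap brass-block',np.linalg.norm(p[1]-p[0]))
E
```

```text
footL (np.float64(1.65), np.float64(8.8))
footR (np.float64(7.71), np.float64(8.9))
bladeL (np.float64(-0.24), np.float64(43.9))
bladeR (np.float64(9.64), np.float64(44.0))
gripbotL (np.float64(-4.9), np.float64(67.2))
gripbotR (np.float64(14.67), np.float64(67.3))
griptopL (np.float64(-4.86), np.float64(97.9))
griptopR (np.float64(14.19), np.float64(98.0))
block bot (np.float64(31.88), np.float64(16.6))
block top (np.float64(32.04), np.float64(48.0))
gap brass-block 0.010826192368009175
```

Now it stands flush: blade centre at x = 4.7 mm from foot to grip top, with no lean. The push-back estimate from this oblique view is rough, so I'll repeat the overhead one.

```bash
python3 -m jog '[{"rot":[0,1,0],"travel":[0,0,0.1],"jaw":-1},{"rot":[0,1,0],"travel":[0,0,0.1],"jaw":-1},{"rot":[0,1,0],"travel":[0,0,0],"jaw":-1},{"rot":[0,1,0],"travel":[0,0,0],"jaw":-1},{"rot":[0,1,0],"travel":[0,0,0],"jaw":-1},{"rot":[0,0,0],"travel":[0,0,0],"jaw":-1},{"rot":[0,0,0],"travel":[0,0,0],"jaw":-1},{"rot":[0,0,0],"travel":[0,0,0],"jaw":-1}]'
python3 - <<'E'
from h import *
T=pose();np.save('T7.npy',T);print(T)
a=ctrl.get_image('wrist')[:,:,::-1];cv2.imwrite('pics/wrist7.png',a)
cv2.imwrite('pics/top7.png',ctrl.get_image('top')[:,:,::-1])
cv2.imwrite('pics/w7z.png',cv2.resize(a[60:220,230:390],None,fx=3.7,fy=3.7,interpolation=cv2.INTER_CUBIC))
E
```

```text
time: 18.0
position: [0.6112, -0.152, 0.1892]
tool_rot: [1.235, 1.192, -1.236]
ft_force: [0.0, 0.1, -0.1]
grip_width: 1.0
[[-0.0001  0.9994 -0.0359  0.6112]
 [-0.0006 -0.0359 -0.9994 -0.152 ]
 [-1.     -0.      0.0006  0.1892]
 [ 0.      0.      0.      1.    ]]
```

View pics/w7z.png

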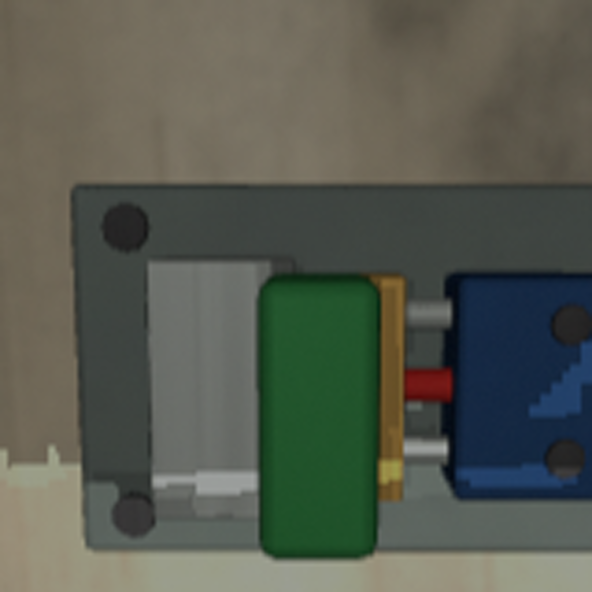

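View pics/top7.png

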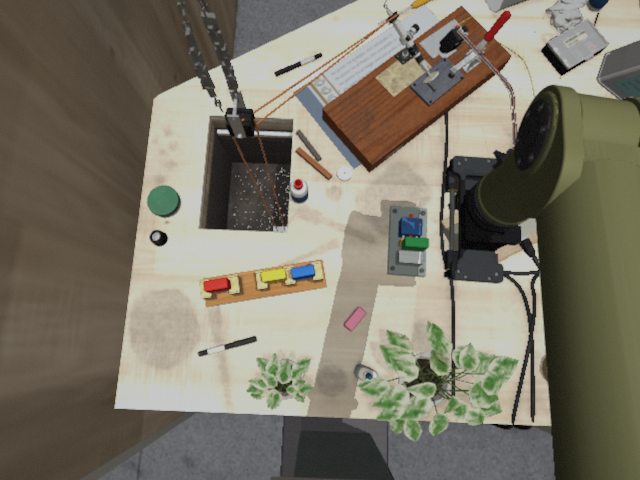

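```bash
python3 - <<'E'
from h import *
T=np.load('T7.npy');a=cv2.imread('pics/wrist7.png')
pr=a[168:176,330:362].mean(0).astype(int)[:,::-1];print([(330+i,tuple(map(int,x))) for i,x in enumerate(pr)])
z=lambda u,v:[230+u/3.7,60+v/3.7]
p=plane('wrist',[z(404,415),z(463,415)],.048,T);print(p[:,0],np.linalg.norm(p[1]-p[0]))
c=plane('wrist',[z(259,276),z(379,276),z(377,557),z(260,557)],.102,T);print(c)
g=np.array([.6095,-.1092]);u=np.array([np.cos(-.0375),np.sin(-.0375)]);r=c.mean(0)[:2]-g;print('gauge x',r@u,'y',r@[-u[1],u[0]])
d=c[0]+c[1]-c[2]-c[3];print('yaw',np.degrees(np.arctan2(-d[0],d[1])))
E
```

```text
[(330, (24, 68, 33)), (331, (20, 58, 27)), (332, (42, 47, 22)), (333, (105, 82, 40)), (334, (104, 80, 39)), (335, (104, 80, 39)), (336, (104, 80, 39)), (337, (104, 80, 40)), (338, (120, 95, 47)), (339, (62, 59, 51)), (340, (66, 67, 64)), (341, (70, 72, 68)), (342, (70, 72, 68)), (343, (70, 72, 68)), (344, (62, 63, 59)), (345, (61, 62, 58)), (346, (60, 60, 57)), (347, (60, 60, 57)), (348, (61, 62, 59)), (349, (28, 29, 32)), (350, (12, 13, 21)), (351, (12, 12, 21)), (352, (6, 11, 21)), (353, (11, 24, 42)), (354, (16, 32, 54)), (355, (20, 38, 64)), (356, (21, 40, 66)), (357, (21, 40, 66)), (358, (21, 40, 66)), (359, (21, 40, 66)), (360, (20, 39, 66)), (361, (20, 39, 66))]
[0.6311 0.6428] 0.011685106660341317
[[ 0.6056 -0.0857  0.102 ]
 [ 0.6246 -0.0863  0.102 ]
 [ 0.6232 -0.1319  0.102 ]
 [ 0.6037 -0.1312  0.102 ]]
gauge x 0.004744197990748609 y 0.0006135200923480542
yaw -2.1250805189204693
```

Overhead, the gap from brass jaw to block went from 12.2 mm at rest to about 10.1 mm, so the push-back is 2.1 mm, consistent with 10 mm in an 8 mm slot. In the gauge frame the grip is at x 4.7 mm, y 0.6 mm and square. One last comparison of the stand and bottle, then I hand in.

```bash
python3 - <<'E'
from h import *
for f in('top0','top7'):
    im=cv2.imread(f'pics/{f}.png')[:,:,::-1].copy()
    for c in('red','yellow','blue'):
        m=mask(im,c);m[:250]=0;m[320:]=0;m[:,:190]=0;m[:,335:]=0;print(f,c,np.argwhere(m)[:,::-1].mean(0))
    m=mask(im,'red')[170:200,285:310];print('spout',np.argwhere(m)[:,::-1].mean(0)+[285,170])
ctrl.close_job()
E
```

```text
top0 red [215.8118 284.3255]
top0 yellow [272.7329 274.5848]
top0 blue [302.4068 271.8973]
spout [297.9107 183.5   ]
top7 red [216.5646 284.8435]
top7 yellow [273.5071 274.7821]
top7 blue [302.4682 271.97  ]
spout [297.9167 183.6833]
the job is handed in; nothing more can be done
```

The green 10 mm spacer is the snug one. It is standing in the slot, and I handed the job in at about 18 s of the 67 s. I measured the slot in the wrist camera at about 8 mm, so I tried green first. It went down to the floor without jamming, so the other three were never lifted.

**First release:** the spacer leaned about 0.03 rad away from the fixed jaw, inside the 0.08 limit. I re-gripped it lightly, pressed it against the fixed jaw at about 5 N and released it again.

**Last checks:**

| Check | Measured | Limit |
|---|---|---|
| Grip x in the gauge frame | 4.7 mm | 1 to 9 mm |
| Grip y in the gauge frame | 0.6 mm | ±16 mm |
| Squareness to the gauge | within 0.1° | 0.12 rad (6.9°) |
| Lean | none measurable | 0.08 rad |
| Sprung jaw push-back, overhead view | 2.1 mm | over 0.8 mm |

- **Seating:** the gripper stopped about where the floor should be, and end-on the foot reads about 3 mm below the floor. That is camera error, so it only supports that the spacer is down. The scene view, taken before I re-gripped, matched a seated spacer to within 1.6 px.
- **Stand and bottle:** the bottle did not move. Blue did not move either. Red and yellow read up to 0.9 px (1–2 mm) from their first positions, though nothing touched them after my first look. I put that down to changed shadows.
- **Disagreements:** an oblique wrist view gave a rougher push-back of 1.3 mm. Edge picks on that first overhead re-check gave only about 0.5 mm, but they took the block's edge differently from the rest picture. The 2.1 mm comes from matched edges in the pixel profile.

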